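Take the offcut pile apart and set out the drilling job

ROBOT

A 6-joint arm with a two-finger parallel gripper is mounted at the origin on a cart in front of the work surface, level with it; the furniture and walls round the work are solid. World frame = base frame: x ahead of the robot, y to its left, z up, the work surface at z = 0. Lengths are in m, angles in rad, forces in N, time in s.
With the tool pointing down it reaches from about 0.275 to 0.725 m from the base axis. Payload 15.9 kg.
Tool frame: the origin (TCP) lies midway between the tips of the shut fingers; the grasp point (between the pads) lies 19 mm behind it; z points along the fingers, y is the line along which they close (so a half turn about z gives the same grasp; the last joint's range is limited). The gripper opens to 85 mm and grips with 20 to 120 N. Pads are 22 mm wide; open, the fingers measure 114 mm over their backs; the gripper's body (76 mm by 85 mm) begins 54 mm behind the grasp point. The pads swing forward as they close: fully open they stand 13 mm farther back than shut.
Start: joints at [-1.159, 0.213, -0.034, 1.323, 0, 1.571], TCP at [0.2, -0.458, 0.231] pointing down, gripper open.
Joint ranges: [-2.98, 2.98], [-0.74, 1.72], [-1.14, 1.35], [-2.1, 2.04], [-1.57, 1.44], [-3.14, 3.14]. Speed limits (rad/s): [1.89, 1.89, 2.39, 2.57, 3.14, 3.14].

INTERFACE

Orientations are given as a 3x3 rotation matrix whose columns are the frame's x, y, z axes.
In Python, from rig import bot, eyes, finish_job gives the robot as it stands.
- The arm moves only by the tool step_arm, never from a script. Its argument "plan" is a list that holds one entry, the list of rows, each a list of 5 numbers: the opening, from 0 (shut) to 1 (fully open), then the shift along the tool's x, y, z in units of 40 mm (1.0 is 40 mm), then the turn about the tool's z in units of 5 degrees (1.0 is 5 degrees). A call has 1 to 5 rows; each row shifts and turns the commanded pose from where the row before left it, along the tool's axes as they then stand; what a row does not reach is not made up. A row lasts 1/10 s, in which the tool goes at most 50 mm and 8.59 degrees, less where a joint would pass 70% of its speed; a pose out of reach is approached as far as the arm can. A call is refused whole if a number of a shift passes 1 or a number of a turn 1, either way. A call with a gripper value outside its range is refused whole. The fingers move at their own pace and stop on an object; "grip_force" is the grip in N (left out, the last holds). Time passes only in rows, so rows that do not move let the fingers close. It gives the time, the measured TCP pose, the force, the opening and the grip force at its end, in the units of the state.
- bot.sense(): the state, without advancing time (a new reading comes with each control period).
- eyes.snapshot(name): name is "side" or "top"; returns a dict with "img" (384x512x3 uint8, blue, green, red), "z_map" (384x512 float32, m along the optical axis (not along the pixel's ray), 0 where there is no reading), "camera_matrix" (3x3 intrinsics, pixels), "camera_from_world" (4x4, takes a point from world to camera coordinates). Camera axes: x right, y down, z forward; pixel columns grow to the right and rows downward; lengths in m; the calibration is good to about 2 mm. A picture is of the moment at which its call begins.
- finish_job(): hands the job in; it is judged then, once.
The state is a dict: "t": time; "joints": joint angles; "dq": joint speeds; "joint_efforts": joint torques, N m; "tcp_pos": TCP position; "tcp_rot": TCP orientation; "contact_force": force on the tool from outside, world axes, zero at the start; "moment": the same for the moment, N m; "opening": opening from 0.0 (shut) to 1.0 (fully open); "finger_force": force on a finger pad.
Only numpy, scipy, OpenCV 4.12 (cv2) and the standard library are available. Lean on these libraries where they do the work, as an engineer would, in place of code of your own. Each camera call takes 0.05 s, during which the arm holds its last target. There are 200 camera calls.

TASK

Take the crossed pile of wood apart piece by piece from the top down and set the job out: first the dark wedge flat in the narrow tray, then the square block lengthwise on the sloping ramp, pushed down until its end rests against the ledge, then the sanding block flat in the wide tray, and last the thin strip in both notches of the wooden rest, centred lengthwise. Leave the tape measure and the pencil lying where they are.

Things in the scene. Friction and masses are not known exactly. Their poses are not given: they have to be found in the camera images.
- wedge: Dark hardwood wedge, top of the pile, 40 (x) x 120 (y) x 30 (z) mm, 70 g, sides parallel; origin at the centre of its flat underside, long axis y, z up. 30 mm thick at its +y end, 4 mm at its -y end; grip it across the 40 mm width, some 20 mm from the middle towards +y. It lies across the square block, about 30 mm off that block's middle.
- square_block: Plain square-section wooden block, 45 (x) x 140 (y) x 45 (z) mm, 160 g, second from the top; origin at the centre of its underside, long axis y, z up. It lies across the sanding block.
- sanding_block: Brown sanding block, 62 (x) x 116 (y) x 34 (z) mm, 100 g, third from the top; origin at the centre of its underside, long axis y, z up. It lies across the strip.
- strip: Thin strip of wood at the bottom of the pile, lying on the bench, 45 (x) x 220 (y) x 20 (z) mm, 120 g; origin at the centre of its underside, long axis y, z up.
- narrow_tray: The narrower of two shallow steel trays, fixed to the bench: outside 66 (x) x 146 (y) mm, 13 mm high, walls 5 mm, inside 56 x 136 mm; the inner floor is 5 mm above the bench. Origin at the centre of its underside, long axis y. The wedge goes here, either way round.
- wide_tray: The wider of two shallow steel trays, fixed to the bench: outside 88 (x) x 142 (y) mm, 15 mm high, walls 5 mm, inside 78 x 132 mm; the inner floor is 5 mm above the bench. Origin at the centre of its underside, long axis y. The sanding block goes here, either way round.
- strip_rest: Wooden rest, 96 x 170 mm, fixed: two saddles at y = -65 and +65 mm, each 22 mm thick along y, with a notch 60 mm wide (in x), its floor 24 mm above the bench, its cheeks 38 mm. Between the saddles only a base board 44 mm wide, 8 mm high. Origin at the centre of its underside. The strip lies along y in both notches, its middle over the rest's middle, either way round.
- ramp_seat (a point): Point on the upper face of the sloping plywood ramp (fixed; board 180 x 90 mm, 20 degrees, low end towards the robot): here lies the centre of the square block's underside when it is seated. x points up the slope, y across, z out of the board. The ledge's face is 70 mm away along -x, across the whole low end, 12 mm high. Seat 49 mm above the bench. Wood does not slide down by itself.
- tape_measure: Bystander: yellow tape measure, loose, about 76 x 94 x 34 mm, origin at the centre of its underside. Not to be moved.
- pencil: Bystander: flat red carpenter's pencil, loose, 14 (x) x 190 (y) x 8 (z) mm, origin at the centre of its underside. Not to be moved.
Not all that is in view belongs to the job. Leave any purple look-alike of the narrow_tray alone.

How it is judged:
On the way, in this order (a step that is already met when the one before it is completed fails the run):
1. the wedge lies flat in the narrow tray (x of wedge in the frame of narrow_tray between -0.012 and 0.012 m and y of wedge in the frame of narrow_tray between -0.012 and 0.012 m and z of wedge in the frame of narrow_tray between 0.001 and 0.009 m and angle between the y axis of wedge and the y axis of narrow_tray, either way round below 0.2 rad and angle between the z axis of wedge and the z axis of narrow_tray, either way round below 0.08 rad and angle between wedge's own z axis and vertical below 0.1 rad), for 0.2 s.
2. the square block lies lengthwise on the ramp with its end against the ledge (x of square_block in the frame of ramp_seat between -0.006 and 0.01 m and y of square_block in the frame of ramp_seat between -0.022 and 0.022 m and z of square_block in the frame of ramp_seat between -0.004 and 0.004 m and angle between the y axis of square_block and the x axis of ramp_seat, either way round below 0.2 rad and angle between the z axis of square_block and the z axis of ramp_seat, either way round below 0.08 rad), for 0.2 s.
3. the sanding block lies flat in the wide tray (x of sanding_block in the frame of wide_tray between -0.012 and 0.012 m and y of sanding_block in the frame of wide_tray between -0.012 and 0.012 m and z of sanding_block in the frame of wide_tray between 0.0005 and 0.0085 m and angle between the y axis of sanding_block and the y axis of wide_tray, either way round below 0.2 rad and angle between the z axis of sanding_block and the z axis of wide_tray, either way round below 0.08 rad and angle between sanding_block's own z axis and vertical below 0.1 rad), for 0.2 s.
4. the strip lies in both notches of the rest (x of strip in the frame of strip_rest between -0.013 and 0.013 m and y of strip in the frame of strip_rest between -0.015 and 0.015 m and z of strip in the frame of strip_rest between 0.02 and 0.028 m and angle between the y axis of strip and the y axis of strip_rest, either way round below 0.12 rad and angle between the z axis of strip and the z axis of strip_rest, either way round below 0.08 rad and angle between strip's own z axis and vertical below 0.1 rad), for 0.2 s.
At the end, for the whole second after the job is handed in: All released, at rest and flat: wedge and sanding block on the floors of their trays (12 mm from centre, 0.2 rad); square block along the ramp (0.2 rad), its end within 10 mm of the ledge, 22 mm of the centre line; strip down in both notches, 13 mm across, 15 mm along from centre (all of step 1 and all of step 2 and all of step 3 and all of step 4 and linear speed of each of wedge, square_block, sanding_block, strip below 0.02 m/s); the robot touches nothing.
It fails at once if the tape measure or the pencil is moved by more than 30 mm (distance of any of tape_measure, pencil from where it was at the start of the episode above 0.03 m).
It also fails if it takes over 112 s, if anything falls off the work surface, if the arm or the gripper's body presses on something with over 40 N, if the wrist force passes 120 N, or if a joint passes its speed limit or range.

## Working session

There is one attempt and no reset: what is moved stays moved. The work goes in short steps, Python scripts to look and compute and a tool call to move; the robot and the scene stay as the last step left them, time stands still between calls to the robot, and variables do not carry over. Pictures are saved under pics/ and viewed, at most 14 in all, crops included, and the job is handed in when it is done.

Besides the shell and the picture viewer there is one more tool, called after "Call:" as name(argument=value, ...), one argument or row to a line, values as JSON. step_arm: Moves the arm, as the interface text tells. Its arguments: {"type":"object","properties":{"plan":{"type":"array","items":{"type":"array","items":{"type":"array","items":{"type":"number"}}}},"grip_force":{"type":"number"}},"required":["plan"]}

```bash
mkdir -p pics; ls
python3 - <<'E'
from rig import bot,eyes
import cv2,numpy as np
s=bot.sense();print({k:np.round(v,3).tolist() for k,v in s.items()})
for n in("top","side"):
    d=eyes.snapshot(n);cv2.imwrite(f"pics/{n}0.png",d["img"]);np.savez(f"{n}0.npz",**d)
    print(n,d["camera_matrix"].tolist(),np.round(d["camera_from_world"],3).tolist())
E
```

```text
pics
{'t': 0.0, 'joints': [-1.159, 0.213, -0.035, 1.324, 0.0, 1.571], 'dq': [0.0, 0.0, 0.001, -0.002, 0.0, 0.001], 'joint_efforts': [-0.003, -68.617, 48.712, 0.018, -0.0, 0.0], 'tcp_pos': [0.2, -0.458, 0.231], 'tcp_rot': [[0.916, 0.4, -0.0], [0.4, -0.916, 0.001], [0.0, -0.001, -1.0]], 'contact_force': [0.488, -0.014, -0.503], 'moment': [0.01, -0.045, 0.026], 'finger_force': 0.0, 'opening': 1.001}
top [[351.3582200911885, 0.0, 252.14674430714055], [0.0, 351.3582200911885, 194.21759456399235], [0.0, 0.0, 1.0]] [[-0.007, -1.0, -0.03, 0.001], [-0.994, 0.01, -0.107, 0.562], [0.107, 0.029, -0.994, 1.125], [0.0, 0.0, 0.0, 1.0]]
side [[423.95476278918153, 0.0, 259.86970599724384], [0.0, 423.95476278918153, 184.980792506944], [0.0, 0.0, 1.0]] [[-0.997, -0.079, -0.022, 0.521], [-0.018, 0.471, -0.882, 0.092], [0.08, -0.879, -0.471, 1.383], [0.0, 0.0, 0.0, 1.0]]
```

View pics/top0.png

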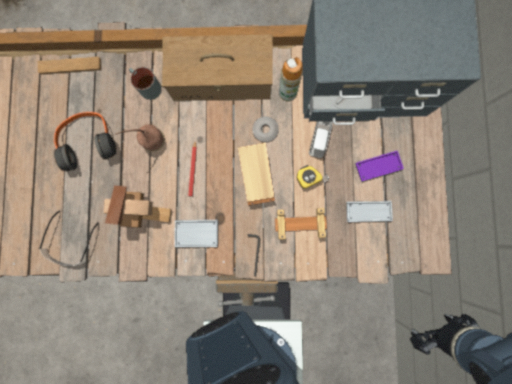

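View pics/side0.png

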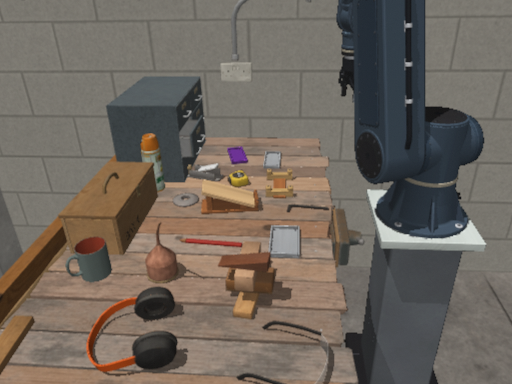

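The top view shows the pile at (130,207), the wide tray at (196,234), the ramp at (256,173), the rest at (302,224), the narrow tray at (369,211), the tape at (311,177) and the pencil at (193,170). The side view shows the pile at (250,275).

```bash
cat > h.py <<'E'
import numpy as np,cv2
def ray(d,u,v,z):
    K=d["camera_matrix"];T=d["camera_from_world"];R=T[:3,:3];o=-R.T@T[:3,3]
    w=R.T@np.linalg.solve(K,np.array([u,v,1.]));return o+w*(z-o[2])/w[2]
def cloud(d):
    z=d["z_map"];v,u=np.mgrid[:z.shape[0],:z.shape[1]];K=d["camera_matrix"];T=d["camera_from_world"]
    p=np.stack([(u-K[0,2])/K[0,0]*z,(v-K[1,2])/K[1,1]*z,z],-1)
    return (p-T[:3,3])@T[:3,:3]
def proj(d,p):
    T=d["camera_from_world"];q=d["camera_matrix"]@(T[:3,:3]@np.asarray(p)+T[:3,3]);return q[:2]/q[2]
E
python3 - <<'E'
from h import *
t=dict(np.load("top0.npz"));s=dict(np.load("side0.npz"))
def crop(d,x,y,w,h,k): return cv2.resize(d["img"][y:y+h,x:x+w],None,fx=k,fy=k,interpolation=cv2.INTER_CUBIC)
a=crop(t,90,170,100,75,4);b=crop(s,205,230,100,75,4);cc=crop(t,165,135,250,125,3.2)
top=np.hstack([a,b]);cv2.imwrite("pics/c1.png",top);cv2.imwrite("pics/c2.png",cc)
P=cloud(t);z=P[...,2]
np.set_printoptions(linewidth=250)
print("pile heights mm");print((z[182:232:2,98:176:3]*1000).round().astype(int))
print("bench",np.median(z[215:225,340:345]),np.median(z[240:255,180:215]))
E
```

```text
pile heights mm
[[  -3   -3   -1    4    5    2    4    1 -843    3    0    1   -1   -3   -2   -1    3   -6   -5   -4   -1   -2    0   -4    0    1]
 [   3    0   -2    0   -5   -2    0    1 -848   -1   -1    0   -5   -3   -4   -3    1  -10   -5   -3    0    1   -1    0   -2    0]
 [   1    0    0    1   -1    0  103  106  105    2   -1    0   -4    4   -4   -3    0  -11   -4   -2   -4   -2   -2   -7   -2    2]
 [   2   -6    0   -4    0    1  106  105  104  105    1   -3   -2    0    0   -3    4   -7   -3    1    0   -2    3    1    2   -2]
 [  -1    0    1    1    2  107  105  108  104  108    5    1    2    4    4    5    1   -9   -2    2    1    2   -1   -6   -3    0]
 [   0   -1    3    4    2  106  109  109  109  106   51   50   52   51   50    2   -1  -11    4    1    3   -1    0   -7    4   -2]
 [   1   -2    4    3    1  107  109  110  112  106   58   52   55   49   54   25   -2   -9   -2    1    0   -3   -1   -2    0   -1]
 [  -1   -1    1   -1    1  110  110  110  112  104   54   54   55   51   50   29   -3  -14    1    0   -1   -1   -4    0   -1    4]
 [  -2    1    2    
[... 1590 characters left out ...]
-1  130  126  128  125  119   51   52   54   53   53   57   39    3    0  -14 1178    1    1    0   -1   -3   -2   -2]
 [  -3   -1   -1    0    3  129  129  119   53   54   53   54   54   53   34   -2    0  -17    2    1   -3   -1   -1    1   -2   -2]
 [   2   -6   -1   -1    2    1    1   -7   55   50   53   54   54   53   31    0    0   -3    4   -1   -1   -8   -3    1   -1    3]
 [   3    2   -3    0   -2   -3    4   -8   -3    0   -1    1    0    0   -2    1    2   -2    1   -2    2    1   -4   -1    0    2]
 [   0    3    0   -1    2   -1   -1   -9    0    3    2    2   -1    0    3    0    2    2   -1   -1   -1   -1   -4   -4    1    1]]
bench -0.001615575008369484 0.001437462434535418
```

View pics/c1.png

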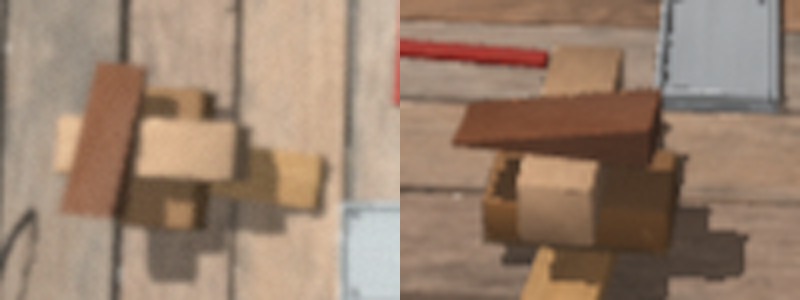

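View pics/c2.png

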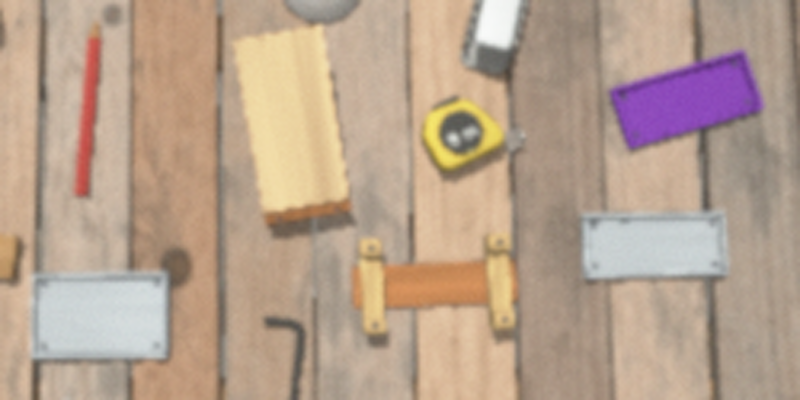

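The crops show the wedge lying with its thick end towards the robot and the square block along world y. The sanding block lies along x below it, and the strip sticks out to the right at the bottom. The ramp runs roughly along +x with its low end at (305,215) in the crop, and the rest and both trays are long in world y.

```bash
cat >> h.py <<'E'
def rect(d,m,z,name=""):
    "minAreaRect of mask pixels cast onto plane z -> centre, (long,short), yaw of long axis (deg, world)"
    n,l,st,_=cv2.connectedComponentsWithStats(m.astype(np.uint8));
    if n<2: print(name,"none");return
    k=1+np.argmax(st[1:,4]);v,u=np.nonzero(l==k)
    p=np.array([ray(d,a,b,z)[:2] for a,b in zip(u,v)],np.float32)*1000
    (cx,cy),(w,h),a=cv2.minAreaRect(p)
    if w<h: w,h,a=h,w,a+90
    a=(a+90)%180-90
    # moments
    c=p.mean(0);e,V=np.linalg.eigh(np.cov((p-c).T));ya=np.degrees(np.arctan2(V[1,1],V[0,1]));ya=(ya+90)%180-90
    print(name,"ctr",round(cx,1),round(cy,1),"size",round(w,1),round(h,1),"yaw",round(a,1),"| mean",c.round(1),"pca",round(ya,1),"n",len(u))
    return p
def win(d,x0,y0,x1,y1):
    m=np.zeros(d["z_map"].shape,bool);m[y0:y1,x0:x1]=1;return m
E
python3 - <<'E'
from h import *
t=dict(np.load("top0.npz"));P=cloud(t);z=P[...,2];hsv=cv2.cvtColor(t["img"],cv2.COLOR_BGR2HSV).astype(int);H,S,V=hsv[...,0],hsv[...,1],hsv[...,2]
for n,(u,v) in dict(wedge=(117,205),sq=(135,206),sand=(133,195),strip=(160,215),ntray=(369,211),wtray=(196,234),ramp=(255,170),sad=(282,225)).items(): print(n,hsv[v,u],P[v,u].round(3))
w=win(t,95,175,180,235)
rect(t,w&(z>.09)&(z<.2)&(V<125),.114,"wedge(114)")
rect(t,w&(z>.09)&(z<.107)&(V>140),.099,"square right part")
rect(t,w&(z>.046)&(z<.062),.054,"sand")
rect(t,w&(z>.013)&(z<.026)&(win(t,150,195,180,232)),.020,"strip right part")
for n,b,zz in(("ntray",(335,190,405,232),.013),("wtray",(165,210,228,256),.015)):
    m=win(t,*b)&(S<55)&(V>110); rect(t,m,zz,n)
m=win(t,225,135,285,215)&(S>60)&(V>150)&(z>.012);rect(t,m,.05,"ramp")
q=P[m];A=np.c_[q[:,:2],np.ones(len(q))];c=np.linalg.lstsq(A,q[:,2],rcond=None)[0];r=q[:,2]-A@c;k=abs(r)<.008;c=np.linalg.lstsq(A[k],q[k,2],rcond=None)[0]
print("plane",c,"slope",np.degrees(np.arctan(np.hypot(*c[:2]))),"dir",np.degrees(np.arctan2(c[1],c[0])))
qq=(q[:,:2]*1000).astype(np.float32);print("ramp xy",cv2.minAreaRect(qq))
print((z[190:212,240:280:3]*1000).round().astype(int))
mm=win(t,268,200,335,245)&(z>.028)&(z<.06);n,l,st,ct=cv2.connectedComponentsWithStats(mm.astype(np.uint8))
for i in range(1,n):
    if st[i,4]>15: print(st[i]);rect(t,l==i,.038,"saddle")
E
```

```text
wedge [ 11 125 153] [0.523 0.409 0.116]
sq [ 14  89 214] [0.521 0.359 0.099]
sand [ 14 114 119] [0.561 0.384 0.052]
strip [ 16 116 183] [0.496 0.303 0.022]
ntray [ 93  12 208] [ 0.505 -0.389  0.004]
wtray [ 97  11 216] [0.433 0.186 0.006]
ramp [ 20  83 236] [ 0.637 -0.014  0.058]
sad [ 21 103 230] [ 0.46  -0.1    0.024]
wedge(114) ctr 514.0 393.2 size 99.9 11.6 yaw -9.6 | mean [505.8 394.8] pca -9.0 n 100
square right part ctr 518.0 356.2 size 75.0 43.6 yaw 89.4 | mean [518.  356.2] pca 87.1 n 340
sand ctr 476.2 392.0 size 62.0 38.6 yaw 89.5 | mean [476.7 388.9] pca -89.3 n 219
strip right part ctr 499.4 302.3 size 67.5 44.7 yaw 82.4 | mean [498.7 301.3] pca 85.6 n 251
ntray ctr 506.1 -389.4 size 228.5 134.8 yaw 89.6 | mean [ 501.3 -402.6] pca -87.7 n 2172
wtray ctr 438.2 185.9 size 149.6 148.2 yaw 89.5 | mean [438.1 190. ] pca 30.7 n 1769
ramp ctr 629.5 -18.5 size 196.8 92.0 yaw 9.9 | mean [628.4 -17.9] pca 9.4 n 1609
plane [ 0.20361829  0.10052245 -0.06899102] slope 12.793746919498464 dir 26.274670292361915
ramp xy ((580.7693481445312, -29.941627502441406), (279.6099853515625, 107.
[... 1367 characters left out ...]
   -1    0   -3   -3   -2   -4   -2   -2   -1   -2    0]
 [   0   -2   -3   -2   -4   -5    1    1   -3   -1   -1   -1    1    4]
 [   2   -2    3    3    0   -3   -2    1   -1   -2   -1   -2    1   40]
 [   0    1    5   -2    1    2   -3    0    2   -1    0   -1    2   40]]
[318 208   7   6  40]
saddle ctr 505.7 -225.8 size 19.6 16.2 yaw 89.5 | mean [ 505.9 -225.8] pca -77.2 n 40
[278 210   7   7  40]
saddle ctr 498.7 -96.7 size 19.5 19.4 yaw -0.8 | mean [500.2 -96.4] pca 74.9 n 40
[319 232   8   6  41]
saddle ctr 428.6 -228.3 size 22.3 15.9 yaw 89.6 | mean [ 428.5 -227.6] pca 86.1 n 41
[279 234   7   6  40]
saddle ctr 423.1 -98.7 size 19.4 16.0 yaw 89.6 | mean [423.5 -98.7] pca -89.0 n 40
```

Run:
```python
from h import *
t=dict(np.load("top0.npz"));P=cloud(t);z=P[...,2];hsv=cv2.cvtColor(t["img"],cv2.COLOR_BGR2HSV).astype(int);H,S,V=hsv[...,0],hsv[...,1],hsv[...,2]
w=win(t,95,175,180,235)
m=w&(z>.09)&(z<.2)&(V<175)&(S>100);p=rect(t,m,.116,"wedge")
q=P[m]*1000;A=np.c_[q[:,:2],np.ones(len(q))];c=np.linalg.lstsq(A,q[:,2],rcond=None)[0];print("wedge plane",c,"az",np.degrees(np.arctan2(c[1],c[0])),cv2.minAreaRect(q[:,:2].astype(np.float32)))
for n,b,zz in(("ntray",(335,190,405,232),.013),("wtray",(165,210,228,256),.015)):
    m=win(t,*b)&(S<32)&((H>75)|(V>195)); rect(t,m,zz,n)
m=win(t,233,138,280,210)&(z>.012)&(z<.12)
q=P[m];k=np.ones(len(q),bool)
for i in range(8):
    A=np.c_[q[:,:2],np.ones(len(q))];c=np.linalg.lstsq(A[k],q[k,2],rcond=None)[0];k=abs(q[:,2]-A@c)<(.015 if i<3 else .007)
print("plane",c,k.sum(),"slope",np.degrees(np.arctan(np.hypot(*c[:2]))),"dir",np.degrees(np.arctan2(c[1],c[0])))
print("ramp xy",cv2.minAreaRect((q[k][:,:2]*1000).astype(np.float32)),q[k].mean(0))
# ledge pts
l=~k&(q[:,2]-A@c>.005)&(q[:,0]<.6);print("ledge",l.sum(),q[l].mean(0))
# sanding edges: z~54 both sides
m=w&(z>.046)&(z<.062);q=P[m]*1000;print("sand",q[:,:2].min(0),q[:,:2].max(0),cv2.minAreaRect(q[:,:2].astype(np.float32)))
m=w&(z>.093)&(z<.107)&(V>175);q=P[m]*1000;print("sq",cv2.minAreaRect(q[:,:2].astype(np.float32)))
```

```text
wedge ctr 525.5 411.3 size 116.1 49.6 yaw -7.5 | mean [522.5 410.9] pca -9.4 n 531
wedge plane [-1.77023975e-01  1.15393335e-01  1.60310080e+02] az 146.90162230408023 ((526.5206909179688, 418.654541015625), (53.32294464111328, 117.51644897460938), 83.47372436523438)
ntray ctr 505.2 -386.0 size 143.3 64.9 yaw -88.9 | mean [ 503.5 -386.3] pca -89.6 n 825
wtray ctr 436.4 184.1 size 134.3 85.6 yaw 89.7 | mean [435.5 184.3] pca -89.6 n 1053
plane [ 0.35567448  0.06126939 -0.1671254 ] 1527 slope 19.845177679074563 dir 9.773990321193496
ramp xy ((627.2817993164062, -17.926387786865234), (176.3368682861328, 89.98789978027344), 9.286014556884766) [ 0.62983202 -0.01739804  0.0558238 ]
ledge 90 [ 0.53868564 -0.03168204  0.03427305]
sand [456.75628768 317.91803205] [570.84171823 423.82053124] ((511.3743591308594, 366.72552490234375), (97.19561004638672, 118.29287719726562), 81.17671203613281)
sq ((520.6488037109375, 390.200927734375), (136.71084594726562, 42.030921936035156), 87.5317611694336)
```

Call:
step_arm(
  plan=[
    [[1,0,0,0,1],[1,0,0,0,1],[1,0,0,0,1],[1,0,0,0,1],[1,0,0,0,1]],
  ],
)

```text
t: 0.6
tcp_pos: [0.2, -0.458, 0.231]
tcp_rot: [[1.0, -0.028, -0.0], [-0.028, -1.0, 0.001], [-0.0, -0.001, -1.0]]
contact_force: [1.0, 0.7, -0.2]
opening: 1.002
finger_force: 0.0
```

Call:
step_arm(
  plan=[
    [[1,0,0,0,1],[1,0,0,0,0.62],[1,0.14,-1,0,0],[1,0.14,-1,0,0],[1,0.14,-1,0,0]],
  ],
)

```text
t: 1.1
tcp_pos: [0.2364, -0.3412, 0.2308]
tcp_rot: [[0.986, -0.166, -0.0], [-0.166, -0.986, 0.001], [-0.001, -0.001, -1.0]]
contact_force: [1.4, -0.6, 0.2]
opening: 1.002
finger_force: 0.0
```

Call:
step_arm(
  plan=[
    [[1,0.14,-1,0,0],[1,0.14,-1,0,0],[1,0.14,-1,0,0],[1,0.14,-1,0,0],[1,0.14,-1,0,0]],
  ],
)

```text
t: 1.6
tcp_pos: [0.2971, -0.1484, 0.2312]
tcp_rot: [[0.986, -0.166, 0.0], [-0.166, -0.986, -0.0], [0.0, 0.0, -1.0]]
contact_force: [1.7, 0.3, -0.3]
opening: 0.999
finger_force: 0.0
```

Call:
step_arm(
  plan=[
    [[1,0.14,-1,0,0],[1,0.14,-1,0,0],[1,0.14,-1,0,0],[1,0.14,-1,0,0],[1,0.14,-1,0,0]],
  ],
)

```text
t: 2.1
tcp_pos: [0.3483, -0.0192, 0.233]
tcp_rot: [[0.995, -0.104, 0.005], [-0.104, -0.993, 0.054], [-0.001, -0.055, -0.999]]
contact_force: [0.3, -1.5, 0.1]
opening: 1.002
finger_force: 0.0
```

```bash
cat >> h.py <<'E'
def st():
    from rig import bot
    s=bot.sense();R=np.array(s["tcp_rot"]);psi=np.degrees(np.arctan2(R[1,0],R[0,0]))
    print("t",round(s["t"],2),"tcp",np.round(np.array(s["tcp_pos"])*1000,1),"psi",round(psi,1),"j",np.round(s["joints"],2),"F",np.round(s["contact_force"],1),"op",round(s["opening"],3));return s,R,psi
def go(x,y,z,psi_t=None):
    "print shift in tool units to world target (mm)"
    s,R,psi=st();d=np.array([x,y,z])/1000-s["tcp_pos"];print("units",np.round(R.T@d/.04,2),"turn",None if psi_t is None else round((psi-psi_t)/5,2))
E
python3 - <<'E'
from h import *
st()
t=dict(np.load("top0.npz"))
c=lambda u,v,z:(ray(t,u,v,z)[:2]*1000).round(1)
k=lambda a,b:(90+a/4,170+b/4)
print("wedge L",c(*k(97,62),.103),c(*k(62,210),.129),"R",c(*k(145,66),.103),c(*k(108,215),.129))
k=lambda a,b:(165+a/3.2,135+b/3.2)
for n,zz,cs in(("wt",.015,[(33,273),(168,271),(170,358),(33,360)]),("nt",.013,[(582,213),(725,212),(728,274),(585,281)])):
    q=np.array([c(*k(*p),zz) for p in cs]);print(n,q.tolist(),q.mean(0))
E
```

```text
t 2.1 tcp [348.3 -19.2 233. ] psi -6.0 j [-0.1  -0.1  -0.36  1.31  0.05  3.14] F [ 0.3 -1.5  0.1] op 1.002
wedge L [585.6 425.4] [469.7 436.9] R [582.  387.4] [465.6 401.7]
wt [[478.6, 253.4], [479.6, 112.6], [390.3, 110.2], [389.1, 251.9]] [434.4   182.025]
nt [[536.0, -315.7], [535.6, -461.7], [472.0, -461.6], [466.0, -316.3]] [ 502.4   -388.825]
```

Call:
step_arm(
  plan=[
    [[1,0,0,0,-1],[1,0,0,0,-1],[1,0,0,0,-1],[1,0,0,0,-1],[1,0,0,0,-1]],
  ],
)

```text
t: 2.6
tcp_pos: [0.3481, -0.0205, 0.233]
tcp_rot: [[0.945, 0.327, 0.005], [0.326, -0.944, 0.054], [0.022, -0.049, -0.999]]
contact_force: [-0.4, -0.2, -1.5]
opening: 1.002
finger_force: 0.0
```

Run:
```python
from h import *
s,R,_=st();print(R.round(3))
```

```text
t 2.6 tcp [348.1 -20.5 233. ] psi 19.0 j [-0.11 -0.1  -0.36  1.31  0.05  2.7 ] F [-0.4 -0.2 -1.5] op 1.002
[[ 0.945  0.327  0.005]
 [ 0.326 -0.944  0.054]
 [ 0.022 -0.049 -0.999]]
```

Call:
step_arm(
  plan=[
    [[1,0,0,0,-1],[1,0,0,0,-1],[1,0,0,0,-1],[1,0,0,0,-1],[1,0,0,0,-1]],
  ],
)

```text
t: 3.1
tcp_pos: [0.3481, -0.0206, 0.233]
tcp_rot: [[0.719, 0.695, 0.005], [0.694, -0.718, 0.054], [0.041, -0.035, -0.999]]
contact_force: [-0.3, 0.0, 0.3]
opening: 0.999
finger_force: 0.0
```

Call:
step_arm(
  plan=[
    [[1,0,0,0,-1],[1,0,0,0,-1],[1,0,0,0,-1],[1,0,0,0,-1],[1,0,0,0,-1]],
  ],
)

```text
t: 3.6
tcp_pos: [0.3481, -0.0205, 0.233]
tcp_rot: [[0.357, 0.934, 0.005], [0.933, -0.357, 0.054], [0.052, -0.015, -0.999]]
contact_force: [0.7, 0.6, -0.5]
opening: 1.002
finger_force: 0.0
```

Call:
step_arm(
  plan=[
    [[1,0,0,0,-1],[1,0,0,0,-1],[1,0,0,0,-1],[1,0,0,0,-1],[1,0,0,0,-1]],
  ],
)

```text
t: 4.1
tcp_pos: [0.3481, -0.0206, 0.233]
tcp_rot: [[-0.071, 0.997, 0.005], [0.996, 0.07, 0.054], [0.053, 0.009, -0.999]]
contact_force: [0.7, 0.3, 0.0]
opening: 0.999
finger_force: 0.0
```

Call:
step_arm(
  plan=[
    [[1,0,0,0,-1],[1,0,0,0,-1],[1,0,0,0,-1],[1,0,0,0,-1],[1,0,0,0,-1]],
  ],
)

```text
t: 4.6
tcp_pos: [0.3481, -0.0206, 0.233]
tcp_rot: [[-0.486, 0.874, 0.005], [0.873, 0.485, 0.054], [0.045, 0.03, -0.999]]
contact_force: [-0.3, 0.0, 0.5]
opening: 1.002
finger_force: 0.0
```

Call:
step_arm(
  plan=[
    [[1,0,0,0,-1],[1,0,0,0,-1],[1,0,0,0,-1],[1,0,0,0,-1],[1,0,0,0,-1]],
  ],
)

```text
t: 5.1
tcp_pos: [0.3481, -0.0206, 0.233]
tcp_rot: [[-0.81, 0.587, 0.005], [0.586, 0.808, 0.054], [0.028, 0.046, -0.999]]
contact_force: [0.3, -0.5, -0.5]
opening: 1.003
finger_force: 0.0
```

Call:
step_arm(
  plan=[
    [[1,0,0,0,-1],[1,0,0,0,-1],[1,0,0,0,-1],[1,0,0,0,-1],[1,0,0,0,-1]],
  ],
)

```text
t: 5.6
tcp_pos: [0.3481, -0.0206, 0.233]
tcp_rot: [[-0.982, 0.19, 0.005], [0.19, 0.98, 0.054], [0.005, 0.054, -0.999]]
contact_force: [-0.6, 0.4, -0.2]
opening: 1.001
finger_force: 0.0
```

Call:
step_arm(
  plan=[
    [[1,0,0,0,-1],[1,0,0,0,-1],[1,0,0,0,-1],[1,0,0,0,-1],[1,0,0,0,-1]],
  ],
)

```text
t: 6.1
tcp_pos: [0.3481, -0.0206, 0.233]
tcp_rot: [[-0.97, -0.243, 0.005], [-0.242, 0.969, 0.054], [-0.018, 0.051, -0.999]]
contact_force: [0.8, -0.2, 0.4]
opening: 0.996
finger_force: 0.0
```

Call:
step_arm(
  plan=[
    [[1,0,0,0,-1],[1,0,0,0,-1],[1,0,0,0,-1],[1,0,0,0,-1],[1,0,0,0,-1]],
  ],
)

```text
t: 6.6
tcp_pos: [0.3481, -0.0205, 0.2331]
tcp_rot: [[-0.776, -0.63, 0.005], [-0.629, 0.776, 0.054], [-0.038, 0.039, -0.999]]
contact_force: [1.2, 0.1, 0.7]
opening: 0.998
finger_force: 0.0
```

Call:
step_arm(
  plan=[
    [[1,0,0,0,-1],[1,0,0,0,-1],[1,0,0,0,-1],[1,0,0,0,-1],[1,0,0,0,-1]],
  ],
)

```text
t: 7.1
tcp_pos: [0.3481, -0.0206, 0.2331]
tcp_rot: [[-0.437, -0.899, 0.005], [-0.898, 0.437, 0.054], [-0.05, 0.019, -0.999]]
contact_force: [-0.6, -0.4, 0.6]
opening: 1.001
finger_force: 0.0
```

Call:
step_arm(
  plan=[
    [[1,0,0,0,-1],[1,0,0,0,-1],[1,0,0,0,-1],[1,0,0,0,-1],[1,0,0,0,-1]],
  ],
)

```text
t: 7.6
tcp_pos: [0.3481, -0.0206, 0.233]
tcp_rot: [[-0.016, -1.0, 0.005], [-0.998, 0.017, 0.054], [-0.054, -0.004, -0.999]]
contact_force: [-0.1, 0.6, -0.2]
opening: 1.002
finger_force: 0.0
```

Call:
step_arm(
  plan=[
    [[1,0,0,0,-1],[1,0,0,0,-1],[1,0,0,0,-1],[1,0,0,0,-1],[1,0,0,0,-1]],
  ],
)

```text
t: 8.1
tcp_pos: [0.3481, -0.0206, 0.233]
tcp_rot: [[0.408, -0.913, 0.005], [-0.912, -0.407, 0.054], [-0.047, -0.026, -0.999]]
contact_force: [0.2, -1.2, 0.3]
opening: 0.998
finger_force: 0.0
```

Call:
step_arm(
  plan=[
    [[1,0,0,0,-1],[1,0,0,0,-1],[1,0,0,0,-1],[1,0,0,0,-1],[1,0,0,0,-1]],
  ],
)

```text
t: 8.6
tcp_pos: [0.3481, -0.0206, 0.233]
tcp_rot: [[0.755, -0.655, 0.005], [-0.655, -0.754, 0.054], [-0.032, -0.044, -0.999]]
contact_force: [0.3, 0.0, 0.1]
opening: 0.997
finger_force: 0.0
```

Run:
```python
from h import *
s,R,_=st();print(R.round(3))
```

```text
t 8.6 tcp [348.1 -20.6 233. ] psi -40.9 j [-0.11 -0.1  -0.36  1.31  0.05 -2.53] F [0.3 0.  0.1] op 0.997
[[ 0.755 -0.655  0.005]
 [-0.655 -0.754  0.054]
 [-0.032 -0.044 -0.999]]
```

Call:
step_arm(
  plan=[
    [[1,0,0,0,-1],[1,0,0,0,-1],[1,0,0,0,-1],[1,0,0,0,-1],[1,0,0,0,-1]],
  ],
)

```text
t: 9.1
tcp_pos: [0.3481, -0.0205, 0.233]
tcp_rot: [[0.962, -0.275, 0.005], [-0.274, -0.96, 0.054], [-0.01, -0.053, -0.999]]
contact_force: [-0.4, 0.6, -0.7]
opening: 1.004
finger_force: 0.0
```

Call:
step_arm(
  plan=[
    [[1,0,0,0,-1],[1,0,0,0,-0.9],[1,0,0.7,0,0]],
  ],
)

```text
t: 9.4
tcp_pos: [0.347, -0.0324, 0.2316]
tcp_rot: [[0.991, -0.131, 0.004], [-0.131, -0.991, 0.04], [-0.001, -0.04, -0.999]]
contact_force: [0.5, 0.8, -1.0]
opening: 0.999
finger_force: 0.0
```

Call:
step_arm(
  plan=[
    [[1,0,1,0,0]],
  ],
)

```text
t: 9.5
tcp_pos: [0.3454, -0.0483, 0.2298]
tcp_rot: [[0.988, -0.157, 0.001], [-0.157, -0.988, 0.018], [-0.002, -0.018, -1.0]]
contact_force: [-0.1, 0.2, -0.7]
opening: 0.999
finger_force: 0.0
```

Run:
```python
from h import *
s,R,_=st();print(R.round(3))
```

```text
t 9.5 tcp [345.4 -48.3 229.8] psi -9.0 j [-0.16 -0.1  -0.37  1.3   0.02 -3.14] F [-0.1  0.2 -0.7] op 0.999
[[ 0.988 -0.157  0.001]
 [-0.157 -0.988  0.018]
 [-0.002 -0.018 -1.   ]]
```

Call:
step_arm(
  plan=[
    [[1,0,0.8,0,0]],
  ],
)

```text
t: 9.6
tcp_pos: [0.3437, -0.0607, 0.2291]
tcp_rot: [[0.984, -0.176, -0.002], [-0.176, -0.984, 0.001], [-0.002, -0.001, -1.0]]
contact_force: [0.4, 0.5, -0.1]
opening: 0.999
finger_force: 0.0
```

Run:
```python
from h import *
s,R,_=st();print(R.round(4))
```

```text
t 9.6 tcp [343.7 -60.7 229.1] psi -10.2 j [-0.18 -0.1  -0.37  1.3   0.   -3.14] F [ 0.4  0.5 -0.1] op 0.999
[[ 9.843e-01 -1.762e-01 -1.700e-03]
 [-1.762e-01 -9.843e-01  9.000e-04]
 [-1.800e-03 -6.000e-04 -1.000e+00]]
```

Call:
step_arm(
  plan=[
    [[1,0.134,-0.955,0,0],[1,0.134,-0.955,0,0],[1,0.134,-0.955,0,0],[1,0.134,-0.955,0,0],[1,0.134,-0.955,0,0]],
  ],
)

```text
t: 10.1
tcp_pos: [0.4038, 0.1253, 0.2297]
tcp_rot: [[0.985, -0.175, -0.001], [-0.175, -0.985, 0.002], [-0.001, -0.002, -1.0]]
contact_force: [0.2, -1.3, 0.4]
opening: 1.001
finger_force: 0.0
```

Call:
step_arm(
  plan=[
    [[1,0.134,-0.955,0,0],[1,0.134,-0.955,0,0],[1,0.134,-0.955,0,0],[1,0.134,-0.955,0,0],[1,0.134,-0.955,0,0]],
  ],
)

```text
t: 10.6
tcp_pos: [0.4634, 0.3087, 0.2299]
tcp_rot: [[0.985, -0.174, -0.001], [-0.174, -0.985, 0.002], [-0.001, -0.002, -1.0]]
contact_force: [1.1, -1.1, 1.3]
opening: 1.0
finger_force: 0.0
```

Call:
step_arm(
  plan=[
    [[1,0.134,-0.955,0,0],[1,0.134,-0.955,0,0],[1,0.134,-0.955,0,0],[1,0,0,0,1],[1,0,0,0,1]],
  ],
)

```text
t: 11.1
tcp_pos: [0.499, 0.4182, 0.229]
tcp_rot: [[0.939, -0.345, -0.002], [-0.345, -0.939, 0.001], [-0.002, -0.0, -1.0]]
contact_force: [-0.3, -0.4, 0.3]
opening: 1.003
finger_force: 0.0
```

Call:
step_arm(
  plan=[
    [[1,0,0,0,1],[1,0,0,0,1],[1,0,0,0,1],[1,0,0,0,1],[1,0,0,0,1]],
  ],
)

```text
t: 11.6
tcp_pos: [0.499, 0.4171, 0.23]
tcp_rot: [[0.704, -0.71, -0.001], [-0.71, -0.704, 0.002], [-0.002, -0.0, -1.0]]
contact_force: [0.1, -0.7, 0.6]
opening: 1.003
finger_force: 0.0
```

Call:
step_arm(
  plan=[
    [[1,0,0,0,1],[1,0,0,0,1],[1,0,0,0,1],[1,0,0,0,1],[1,0,0,0,1]],
  ],
)

```text
t: 12.1
tcp_pos: [0.499, 0.4171, 0.23]
tcp_rot: [[0.338, -0.941, -0.001], [-0.941, -0.338, 0.002], [-0.002, 0.0, -1.0]]
contact_force: [-0.6, -0.3, -0.5]
opening: 0.998
finger_force: 0.0
```

Call:
step_arm(
  plan=[
    [[1,0,0,0,1],[1,0,0,0,1],[1,0,0,0,1],[1,0,0,0,1],[1,0,0,0,1]],
  ],
)

```text
t: 12.6
tcp_pos: [0.499, 0.4171, 0.2301]
tcp_rot: [[-0.092, -0.996, -0.001], [-0.996, 0.092, 0.002], [-0.002, 0.001, -1.0]]
contact_force: [-0.3, 0.0, 0.2]
opening: 0.999
finger_force: 0.0
```

Call:
step_arm(
  plan=[
    [[1,0,0,0,1],[1,0,0,0,1],[1,0,0,0,1],[1,0,0,0,1],[1,0,0,0,1]],
  ],
)

```text
t: 13.1
tcp_pos: [0.499, 0.4171, 0.2301]
tcp_rot: [[-0.504, -0.864, -0.001], [-0.864, 0.504, 0.002], [-0.001, 0.002, -1.0]]
contact_force: [-0.5, 0.3, 0.1]
opening: 1.001
finger_force: 0.0
```

Call:
step_arm(
  plan=[
    [[1,0,0,0,1],[1,0,0,0,1],[1,0,0,0,1],[1,0,0,0,1],[1,0,0,0,1]],
  ],
)

```text
t: 13.6
tcp_pos: [0.499, 0.4171, 0.23]
tcp_rot: [[-0.822, -0.57, -0.001], [-0.57, 0.822, 0.002], [-0.0, 0.002, -1.0]]
contact_force: [-0.3, 0.3, -0.9]
opening: 1.001
finger_force: 0.0
```

Call:
step_arm(
  plan=[
    [[1,0,0,0,1],[1,0,0,0,1],[1,0,0,0,1],[1,0,0,0,1],[1,0,0,0,1]],
  ],
)

```text
t: 14.1
tcp_pos: [0.499, 0.4171, 0.23]
tcp_rot: [[-0.986, -0.169, -0.001], [-0.169, 0.986, 0.002], [0.001, 0.002, -1.0]]
contact_force: [-0.2, -0.1, 0.4]
opening: 0.999
finger_force: 0.0
```

Call:
step_arm(
  plan=[
    [[1,0,0,0,1],[1,0,0,0,1],[1,0,0,0,1],[1,0,0,0,0.2]],
  ],
)

```text
t: 14.5
tcp_pos: [0.4989, 0.4172, 0.2301]
tcp_rot: [[-0.994, 0.107, -0.001], [0.107, 0.994, 0.002], [0.001, 0.002, -1.0]]
contact_force: [-0.6, 0.8, 0.2]
opening: 1.0
finger_force: 0.0
```

Run:
```python
from h import *
go(500,416,105,-186.5)
```

```text
t 14.5 tcp [498.9 417.2 230.1] psi 173.8 j [0.7  0.55 0.45 1.47 0.   0.8 ] F [-0.6  0.8  0.2] op 1.0
units [-0.03 -0.03  3.13] turn 72.07
```

Call:
step_arm(
  plan=[
    [[1,0,0,1,0],[1,0,0,1,0],[1,0,0,0.8,0],[1,0,0,0.33,0],[0.3,0,0,0,0]],
  ],
  grip_force=40,
)

```text
t: 15.0
tcp_pos: [0.4975, 0.4175, 0.1038]
tcp_rot: [[-0.995, 0.103, -0.003], [0.103, 0.995, 0.001], [0.003, 0.0, -1.0]]
contact_force: [0.6, 0.3, -0.3]
opening: 0.857
finger_force: 0.0
```

Call:
step_arm(
  plan=[
    [[0,0,0,0,0],[0,0,0,0,0],[0,0,0,0,0],[0,0,0,0,0],[0,0,0,0,0]],
  ],
)

```text
t: 15.5
tcp_pos: [0.4988, 0.4192, 0.1074]
tcp_rot: [[-0.995, 0.103, 0.002], [0.103, 0.995, 0.005], [-0.001, 0.005, -1.0]]
contact_force: [-0.7, -0.6, 7.0]
opening: 0.46
finger_force: 39.6
```

Call:
step_arm(
  plan=[
    [[0,0,0,-0.3,0],[0,0,0,-0.6,0],[0,0,0,-1,0],[0,0,0,-1,0],[0,0,0,0,0]],
  ],
)

```text
t: 16.0
tcp_pos: [0.4997, 0.4197, 0.2286]
tcp_rot: [[-0.995, 0.103, 0.006], [0.103, 0.995, 0.009], [-0.005, 0.009, -1.0]]
contact_force: [0.8, 0.4, -1.1]
opening: 0.458
finger_force: 40.2
```

Run:
```python
from h import *
from rig import eyes
s,R,_=st()
ims=[]
for n in("top","side"):
    d=eyes.snapshot(n);np.savez(n+"1.npz",**d);u,v=proj(d,s["tcp_pos"]).astype(int);ims.append(cv2.resize(d["img"][max(v-55,0):max(v-55,0)+110,max(u-65,0):max(u-65,0)+130],(390,330)))
cv2.imwrite("pics/g1.png",np.hstack(ims))
```

```text
t 16.0 tcp [499.7 419.7 228.6] psi 174.1 j [0.7  0.54 0.43 1.45 0.   0.8 ] F [ 0.8  0.4 -1.1] op 0.458
```

View pics/g1.png

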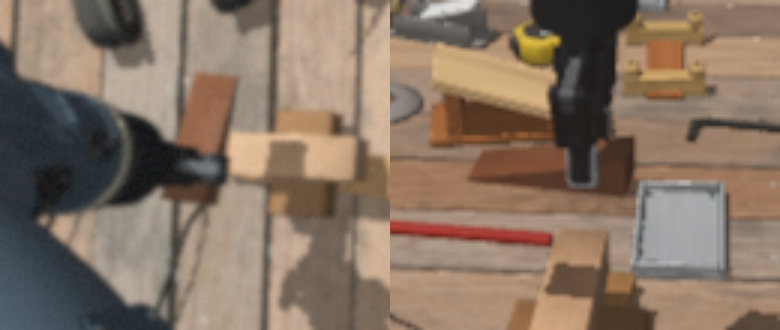

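The wedge is held level. In the side crop, the near fingertip at (582,188) reaches about down to the wedge's underside.

Run:
```python
from h import *
d=dict(np.load("side1.npz"));P=cloud(d)*1000
u,v=proj(d,[.4997,.4197,.2286]).astype(int);print(u,v)
np.set_printoptions(linewidth=220)
hs=cv2.cvtColor(d["img"],cv2.COLOR_BGR2HSV)
for r in range(v-24,v+16,2): print(r,P[r,u-8:u+12:2,2].round().astype(int),P[r,u-8:u+12:4,1].round().astype(int),hs[r,u-8:u+12:4,1])
```

```text
253 220
196 [326 327 329 327 325 277 306 301 275   1] [482 486 479 446 391] [11  8 28 21 42]
198 [324 322 323 322 316 300 300 295 271   2] [486 485 472 443 393] [ 5 12 38 28 55]
200 [316 317 318 317 312 296 298   1   3   1] [481 483 474 448 -59] [16 25 56 28 59]
202 [307 307 743 312 308 291 293 263   2   2] [ 474 1213  473  448  -45] [30 25 54 28 50]
204 [304 306 305 305 304 287 259 259   4   3] [476 477 476 399 -29] [31 45 40 45 64]
206 [300 298 301 300 299 284 253 252   0   3] [477 479 474 398 -22] [45 44 46 46 71]
208 [288 286 286 294 294 279 249 247   3   1] [465 462 475 401  -5] [53 34 30 44 67]
210 [743 284 285 284 288 277 245 244 245 245] [1213  468  473  402  402] [36 28 39 45 76]
212 [280 279 280 281 283 278 243 244 244 247] [468 468 472 407 409] [ 35  27  38 119 117]
214 [237 266 265 265 277 260 245 243 247 247] [408 452 470 419 421] [126  29  45 105 126]
216 [238 259 258 259 260 257 244 246 246 246] [417 449 452 426 428] [140  36  29  75 122]
218 [238 254 254 255 255 251 245 245 246 250] [426 451 452 435 436] [143  27  36  78 128]
220 [239 245 248 251 251 245 243 242 244 244] [435 449 454 441 442] [144  39  36  78 129]
222 [235 238 243 243 245 242 237 237 237 240] [437 449 453 439 440] [139  27  34  65 129]
224 [229 235 238 240 238 234 231 231 232 233] [437 449 450 439 439] [124  41  38  71 126]
226 [224 224 228 231 229 230 226 226 229 229] [437 442 443 439 442] [127  14   3  95 124]
228 [  2   3 218 219 220 219 221 223 222 223] [116 435 438 438 439] [109 115 126 121 123]
230 [ 2  1  4  3  5  0  4 -1 -2  0] [127 129 130 128 119] [ 99  96  94  96 102]
232 [ 0  4  1  0  1  0  2 -1  5  0] [135 136 135 137 139] [96 96 99 97 95]
234 [2 3 2 1 2 2 0 2 3 2] [149 147 147 144 147] [96 96 97 99 96]
```

Run:
```python
from h import *
for n in("top1","side1"):
    d=dict(np.load(n+".npz"));P=cloud(d)*1000;hs=cv2.cvtColor(d["img"],cv2.COLOR_BGR2HSV).astype(int)
    m=(P[...,2]>212)&(P[...,2]<258)&(P[...,0]>420)&(P[...,0]<600)&(P[...,1]>370)&(P[...,1]<460)&(hs[...,1]>95)
    q=P[m];ax=np.array([np.cos(np.radians(-5.9)),np.sin(np.radians(-5.9))]);a=(q[:,:2]-[499.7,419.7])@ax;b=(q[:,:2]-[499.7,419.7])@[-ax[1],ax[0]]
    print(n,m.sum(),"along",np.percentile(a,[0,1,99,100]).round(1),"across",np.percentile(b,[1,99]).round(1))
# narrow tray via whiter mask percentiles
t=dict(np.load("top0.npz"));hs=cv2.cvtColor(t["img"],cv2.COLOR_BGR2HSV).astype(int);g=win(t,335,190,405,232)&(hs[...,1]<32)
n,l,s,_=cv2.connectedComponentsWithStats(cv2.morphologyEx((g&((hs[...,0]>75)|(hs[...,2]>195))).astype(np.uint8),cv2.MORPH_OPEN,np.ones((5,5))))
rect(t,l>0,.011,"ntray open")
```

```text
top1 444 along [-30.4 -28.4  85.3  87. ] across [-21.4  18.5]
side1 603 along [-32.  -31.8  86.8  88.6] across [-19.8  20.5]
ntray open ctr 503.2 -386.6 size 142.4 60.6 yaw -88.9 | mean [ 503.3 -386.9] pca -89.0 n 804
```

Call:
step_arm(
  plan=[
    [[0,0,0,0,1],[0,0,0,0,1],[0,0,0,0,1],[0,0,0,0,1],[0,0,0,0,1]],
  ],
)

```text
t: 16.6
tcp_pos: [0.4976, 0.418, 0.2205]
tcp_rot: [[-0.856, 0.517, -0.002], [0.517, 0.856, 0.002], [0.003, 0.0, -1.0]]
contact_force: [-0.5, -0.0, -0.3]
opening: 0.455
finger_force: 40.1
```

Call:
step_arm(
  plan=[
    [[0,0,0,0,1],[0,0,0,0,1],[0,0,0,0,1],[0,0,0,0,1],[0,0,0,0,1]],
  ],
)

```text
t: 17.1
tcp_pos: [0.4976, 0.418, 0.2205]
tcp_rot: [[-0.558, 0.83, -0.002], [0.83, 0.558, 0.002], [0.003, -0.001, -1.0]]
contact_force: [0.1, -0.7, -0.4]
opening: 0.459
finger_force: 40.1
```

Call:
step_arm(
  plan=[
    [[0,0,0,0,1],[0,0,0,0,1],[0,0,0,0,1],[0,0,0,0,1],[0,0,0,0,1]],
  ],
)

```text
t: 17.6
tcp_pos: [0.4976, 0.418, 0.2205]
tcp_rot: [[-0.155, 0.988, -0.002], [0.988, 0.155, 0.002], [0.002, -0.002, -1.0]]
contact_force: [-0.8, -1.2, -1.2]
opening: 0.459
finger_force: 40.1
```

Call:
step_arm(
  plan=[
    [[0,0,0,0,1],[0,0,0,0,0.6],[0,-0.5,0,0,0],[0,-1,0,0,0],[0,-1,0,0,0]],
  ],
)

```text
t: 18.1
tcp_pos: [0.4992, 0.3172, 0.2199]
tcp_rot: [[-0.02, 1.0, -0.002], [1.0, 0.02, 0.002], [0.002, -0.002, -1.0]]
contact_force: [1.1, -1.0, -0.0]
opening: 0.454
finger_force: 40.2
```

Call:
step_arm(
  plan=[
    [[0,-1,0,0,0],[0,-1,0,0,0],[0,-1,0,0,0],[0,-1,0,0,0],[0,-1,0,0,0]],
  ],
)

```text
t: 18.6
tcp_pos: [0.5029, 0.1167, 0.2199]
tcp_rot: [[-0.019, 1.0, -0.002], [1.0, 0.019, 0.002], [0.002, -0.002, -1.0]]
contact_force: [1.3, 0.5, -0.5]
opening: 0.46
finger_force: 40.2
```

Call:
step_arm(
  plan=[
    [[0,-1,0,0,0],[0,-1,0,0,0],[0,-1,0,0,0],[0,-1,0,0,0],[0,-1,0,0,0]],
  ],
)

```text
t: 19.1
tcp_pos: [0.5068, -0.0832, 0.2194]
tcp_rot: [[-0.019, 1.0, -0.002], [1.0, 0.019, 0.003], [0.003, -0.002, -1.0]]
contact_force: [0.4, 0.9, -0.8]
opening: 0.457
finger_force: 40.2
```

Call:
step_arm(
  plan=[
    [[0,-1,0,0,0],[0,-1,0,0,0],[0,-1,0,0,0],[0,-1,0,0,0],[0,-1,0,0,0]],
  ],
)

```text
t: 19.6
tcp_pos: [0.5107, -0.283, 0.2188]
tcp_rot: [[-0.019, 1.0, -0.002], [1.0, 0.019, 0.003], [0.003, -0.002, -1.0]]
contact_force: [0.3, 0.6, -0.5]
opening: 0.458
finger_force: 40.2
```

Call:
step_arm(
  plan=[
    [[0,-0.9,0,0,0],[0,-0.5,0,0,0],[0,0,0,0,0],[0,0,0,0,0]],
  ],
)

```text
t: 20.0
tcp_pos: [0.512, -0.3373, 0.2185]
tcp_rot: [[-0.018, 1.0, -0.002], [1.0, 0.018, 0.004], [0.004, -0.002, -1.0]]
contact_force: [0.2, -0.0, -0.9]
opening: 0.459
finger_force: 40.2
```

Run:
```python
from h import *
go(503.5,-359.5,15,91);s,R,_=st();print(R[:,2])
```

```text
t 20.0 tcp [ 512.  -337.3  218.5] psi 91.1 j [-0.58  0.46  0.28  1.4   0.    0.97] F [ 0.2 -0.  -0.9] op 0.459
units [-0.57 -0.21  5.09] turn 0.01
t 20.0 tcp [ 512.  -337.3  218.5] psi 91.1 j [-0.58  0.46  0.28  1.4   0.    0.97] F [ 0.2 -0.  -0.9] op 0.459
[-0.0021238   0.00355505 -0.99999143]
```

Call:
step_arm(
  plan=[
    [[0,-0.57,-0.21,0,0],[0,0,0,1,0],[0,0,0,1,0],[0,0,0,1,0],[0,0,0,1,0]],
  ],
)

```text
t: 20.5
tcp_pos: [0.5043, -0.3586, 0.058]
tcp_rot: [[-0.02, 1.0, -0.001], [1.0, 0.02, 0.003], [0.003, -0.001, -1.0]]
contact_force: [1.3, -0.1, -1.1]
opening: 0.458
finger_force: 40.2
```

Call:
step_arm(
  plan=[
    [[0,0,0,0.6,0],[0,0,0,0,0],[0,0,0,0,0]],
  ],
)

```text
t: 20.8
tcp_pos: [0.5046, -0.3593, 0.0361]
tcp_rot: [[-0.02, 1.0, -0.001], [1.0, 0.02, 0.003], [0.003, -0.001, -1.0]]
contact_force: [0.4, -0.2, -0.5]
opening: 0.456
finger_force: 40.2
```

Run:
```python
from h import *
from rig import eyes
go(503.5,-359.5,15,91)
ims=[]
for n in("top","side"):
    d=eyes.snapshot(n);np.savez(n+"2.npz",**d);u,v=proj(d,[.5,-.38,.03]).astype(int);ims.append(cv2.resize(d["img"][v-45:v+45,u-50:u+50],(400,360),interpolation=cv2.INTER_CUBIC))
    P=cloud(d)*1000;hs=cv2.cvtColor(d["img"],cv2.COLOR_BGR2HSV).astype(int)
    m=(P[...,2]>22)&(P[...,2]<75)&(P[...,0]>440)&(P[...,0]<570)&(P[...,1]>-480)&(P[...,1]<-300)&(hs[...,1]>95)&(hs[...,0]<20)
    q=P[m];print(n,m.sum(),*np.percentile(q,[1,99],axis=0).round(1))
cv2.imwrite("pics/g2.png",np.hstack(ims))
```

```text
t 20.8 tcp [ 504.6 -359.3   36.1] psi 91.2 j [-0.62  0.56 -0.03  0.98  0.    0.93] F [ 0.4 -0.2 -0.5] op 0.456
units [-0.01 -0.03  0.53] turn 0.03
top 103 [ 489.3 -354.3   36.9] [ 521.3 -326.7   60.8]
side 106 [ 487.7 -434.9   33.4] [ 523.3 -323.3   63.3]
```

View pics/g2.png

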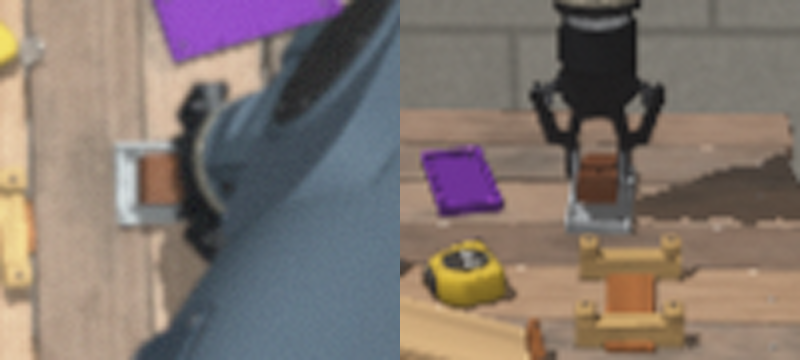

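The tray is at left crop (150,185), with the wedge just above it and inside the walls. The side view agrees.

Call:
step_arm(
  plan=[
    [[0,0,0,0.4,0],[0,0,0,0,0],[0,0,0,0,0]],
  ],
)

```text
t: 21.2
tcp_pos: [0.5047, -0.3602, 0.0204]
tcp_rot: [[-0.019, 1.0, -0.0], [1.0, 0.019, 0.002], [0.002, -0.0, -1.0]]
contact_force: [-0.2, 0.3, -0.8]
opening: 0.453
finger_force: 40.2
```

Call:
step_arm(
  plan=[
    [[0,0,0,0.08,0],[0,0,0,0,0],[0,0,0,0,0]],
  ],
)

```text
t: 21.5
tcp_pos: [0.5044, -0.3601, 0.0164]
tcp_rot: [[-0.019, 1.0, -0.001], [1.0, 0.019, 0.002], [0.002, -0.001, -1.0]]
contact_force: [-0.4, 0.6, -0.7]
opening: 0.461
finger_force: 40.2
```

Run:
```python
from h import *
st()
```

```text
t 21.5 tcp [ 504.4 -360.1   16.4] psi 91.1 j [-0.62  0.58 -0.06  0.94  0.    0.93] F [-0.4  0.6 -0.7] op 0.461
```

Next I lower in 1–1.5 mm steps until there is contact.

Call:
step_arm(
  plan=[
    [[0,0,0,0.04,0],[0,0,0,0,0]],
  ],
)

```text
t: 21.7
tcp_pos: [0.5042, -0.36, 0.0143]
tcp_rot: [[-0.019, 1.0, -0.001], [1.0, 0.019, 0.003], [0.003, -0.001, -1.0]]
contact_force: [-0.8, 0.0, -0.3]
opening: 0.461
finger_force: 40.2
```

Call:
step_arm(
  plan=[
    [[0,0,0,0.04,0],[0,0,0,0,0]],
  ],
)

```text
t: 21.9
tcp_pos: [0.5044, -0.3602, 0.0134]
tcp_rot: [[-0.019, 1.0, -0.001], [1.0, 0.019, 0.002], [0.002, -0.0, -1.0]]
contact_force: [-1.8, 1.5, 7.3]
opening: 0.456
finger_force: 40.3
```

Call:
step_arm(
  plan=[
    [[0,0,0,0.03,0],[0,0,0,0,0]],
  ],
)

```text
t: 22.1
tcp_pos: [0.5044, -0.3602, 0.0133]
tcp_rot: [[-0.019, 1.0, -0.0], [1.0, 0.019, 0.002], [0.002, -0.0, -1.0]]
contact_force: [-7.0, 5.0, 25.3]
opening: 0.455
finger_force: 42.2
```

Call:
step_arm(
  plan=[
    [[0,0,0,-0.04,0],[0.7,0,0,0,0],[0.7,0,0,0,0],[0.7,0,0,0,0],[0.8,0,0,-0.3,0]],
  ],
)

```text
t: 22.6
tcp_pos: [0.5033, -0.3593, 0.024]
tcp_rot: [[-0.019, 1.0, -0.003], [1.0, 0.019, 0.004], [0.004, -0.003, -1.0]]
contact_force: [-0.6, -0.3, -0.5]
opening: 0.796
finger_force: 0.0
```

Call:
step_arm(
  plan=[
    [[1,0,0,-1,0],[1,0,0,-1,0],[1,0,0,-1,0],[1,0,0,-1,0],[1,1,0,-1,0]],
  ],
)

```text
t: 23.1
tcp_pos: [0.5035, -0.3273, 0.2232]
tcp_rot: [[-0.016, 1.0, 0.0], [1.0, 0.016, 0.001], [0.001, 0.0, -1.0]]
contact_force: [0.8, 1.7, -1.4]
opening: 1.0
finger_force: 0.0
```

Call:
step_arm(
  plan=[
    [[1,1,0,0,0],[1,1,0,0,0],[1,1,0,0,0],[1,1,0,0,0],[1,1,0,0,0]],
  ],
)

```text
t: 23.6
tcp_pos: [0.4996, -0.1237, 0.2222]
tcp_rot: [[-0.019, 1.0, -0.0], [1.0, 0.019, 0.002], [0.002, -0.0, -1.0]]
contact_force: [1.2, 0.3, -0.1]
opening: 0.999
finger_force: 0.0
```

Run:
```python
from h import *
from rig import eyes
st();ims=[]
for n in("top","side"):
    d=eyes.snapshot(n);np.savez(n+"3.npz",**d)
    P=cloud(d)*1000;hs=cv2.cvtColor(d["img"],cv2.COLOR_BGR2HSV).astype(int)
    for nm,c in(("wedge",(hs[...,1]>95)&(hs[...,0]<20)),("any",P[...,2]>18)):
        m=c&(P[...,2]>4)&(P[...,2]<60)&(P[...,0]>440)&(P[...,0]<570)&(P[...,1]>-480)&(P[...,1]<-300)
        q=P[m];print(n,nm,m.sum(),*np.percentile(q,[1,99],axis=0).round(1))
    if n=="top": 
        rect(d,m,.02,"w")
        # pile re-measure
        z=P[...,2];V=hs[...,2];w=win(d,95,175,180,235)
        rect(d,w&(z>92)&(z<107),.099,"square");m=w&(z>46)&(z<62);rect(d,m,.054,"sand");q=P[m];print(*np.percentile(q,[0,100],axis=0).round(1))
        for x in range(460,576,16):
            k=q[abs(q[:,0]-x)<8]; print(x,k[:,1].min().round(),k[:,1].max().round(),len(k))
        rect(d,w&(z>13)&(z<27)&win(d,150,195,180,232),.020,"strip")
```

```text
t 23.6 tcp [ 499.6 -123.7  222.2] psi 91.1 j [-0.24  0.25 -0.02  1.31  0.    1.31] F [ 1.2  0.3 -0.1] op 0.999
top wedge 99 [ 487.4 -440.3    6.6] [ 520.4 -407.9   20.4]
top any 9 [ 484.  -426.1   18.1] [ 506.5 -403.4   22.7]
w ctr 494.1 -404.7 size 7.4 1.4 yaw -28.5 | mean [ 493.8 -404.8] pca -30.0 n 3
square ctr 519.1 386.9 size 141.2 44.9 yaw 87.3 | mean [519.  387.3] pca 87.4 n 647
sand ctr 476.2 392.4 size 62.8 38.6 yaw 89.5 | mean [477.1 391.9] pca 88.1 n 240
[456.8 317.9  46. ] [571.  432.4  61.9]
460 364.0 423.0 65
476 363.0 424.0 99
492 319.0 432.0 81
508 318.0 319.0 5
524 318.0 318.0 2
540 318.0 419.0 20
556 359.0 420.0 92
572 359.0 417.0 44
strip ctr 499.6 302.7 size 66.3 44.9 yaw 81.5 | mean [499.  301.3] pca 88.3 n 251
side wedge 98 [ 485.6 -422.7   12. ] [ 520.4 -325.2   38.4]
side any 92 [ 476.4 -421.1   18.1] [ 525.5 -325.    38.5]
```

Call:
step_arm(
  plan=[
    [[1,0,0,0,0.76],[1,0.98,-0.01,0,0],[1,0.98,-0.01,0,0],[1,0.98,-0.01,0,0],[1,0.98,-0.01,0,0]],
  ],
)

```text
t: 24.2
tcp_pos: [0.5058, 0.0325, 0.2224]
tcp_rot: [[0.048, 0.999, -0.0], [0.999, -0.048, 0.002], [0.002, -0.0, -1.0]]
contact_force: [1.2, -0.5, 0.9]
opening: 1.004
finger_force: 0.0
```

Call:
step_arm(
  plan=[
    [[1,0.98,-0.01,0,0],[1,0.98,-0.01,0,0],[1,0.98,-0.01,0,0],[1,0.98,-0.01,0,0],[1,0.98,-0.01,0,0]],
  ],
)

```text
t: 24.7
tcp_pos: [0.5131, 0.2286, 0.2229]
tcp_rot: [[0.047, 0.999, -0.0], [0.999, -0.047, 0.003], [0.003, -0.0, -1.0]]
contact_force: [0.2, -0.6, 0.3]
opening: 0.999
finger_force: 0.0
```

Call:
step_arm(
  plan=[
    [[1,0.98,-0.01,0,0],[1,0.98,-0.01,0,0],[1,0.98,-0.01,0,0],[1,0,0,0,0],[1,0,0,0,0]],
  ],
)

```text
t: 25.2
tcp_pos: [0.5175, 0.3451, 0.2225]
tcp_rot: [[0.046, 0.999, -0.001], [0.999, -0.046, 0.002], [0.002, -0.001, -1.0]]
contact_force: [0.3, -0.6, 0.6]
opening: 0.998
finger_force: 0.0
```

Run:
```python
from h import *
go(519,387,72,87.3)
```

```text
t 25.2 tcp [517.5 345.1 222.5] psi 87.4 j [0.59 0.48 0.32 1.41 0.   2.2 ] F [ 0.3 -0.6  0.6] op 0.998
units [ 1.04 -0.01  3.76] turn 0.01
```

Call:
step_arm(
  plan=[
    [[1,0.9,-0.01,0,0],[1,0.14,0,0.6,0],[1,0,0,1,0],[1,0,0,1,0],[1,0,0,0.8,0]],
  ],
  grip_force=40,
)

```text
t: 25.7
tcp_pos: [0.5188, 0.3849, 0.085]
tcp_rot: [[0.049, 0.999, -0.002], [0.999, -0.049, 0.002], [0.002, -0.002, -1.0]]
contact_force: [0.2, -0.2, -0.1]
opening: 0.999
finger_force: 0.0
```

Call:
step_arm(
  plan=[
    [[1,0,0,0.36,0],[1,0,0,0,0],[0,0,0,0,0],[0,0,0,0,0],[0,0,0,0,0]],
  ],
)

```text
t: 26.2
tcp_pos: [0.5197, 0.387, 0.0736]
tcp_rot: [[0.047, 0.999, 0.001], [0.999, -0.047, 0.004], [0.004, 0.001, -1.0]]
contact_force: [11.6, -6.5, 28.3]
opening: 0.522
finger_force: 40.6
```

Call:
step_arm(
  plan=[
    [[0,0,0,0,0],[0,0,0,0,0],[0,0,0,-0.3,0]],
  ],
)

```text
t: 26.5
tcp_pos: [0.5184, 0.3864, 0.0839]
tcp_rot: [[0.047, 0.999, -0.002], [0.999, -0.047, 0.002], [0.002, -0.002, -1.0]]
contact_force: [0.4, 0.3, -2.0]
opening: 0.522
finger_force: 41.6
```

Run:
```python
from h import *
st()
```

```text
t 26.5 tcp [518.4 386.4  83.9] psi 87.3 j [0.64 0.58 0.12 1.12 0.   2.26] F [ 0.4  0.3 -2. ] op 0.522
```

Call:
step_arm(
  plan=[
    [[0,0,0,-0.9,0],[0,0,0,-1,0],[0,0,0,-1,-1],[0,0,0,-0.7,-1],[0,0,0,0,-1]],
  ],
)

```text
t: 27.0
tcp_pos: [0.5201, 0.3873, 0.2338]
tcp_rot: [[-0.217, 0.976, 0.005], [0.976, 0.216, 0.007], [0.006, 0.006, -1.0]]
contact_force: [-0.3, 0.1, -2.2]
opening: 0.518
finger_force: 41.8
```

Call:
step_arm(
  plan=[
    [[0,0,0,0,-1],[0,0,0,0,-1],[0,0,0,0,-1],[0,0,0,0,-1],[0,0,0,0,-1]],
  ],
)

```text
t: 27.5
tcp_pos: [0.5188, 0.3864, 0.2292]
tcp_rot: [[-0.609, 0.793, -0.001], [0.793, 0.609, 0.003], [0.003, 0.001, -1.0]]
contact_force: [0.7, -0.2, -2.1]
opening: 0.519
finger_force: 41.8
```

Call:
step_arm(
  plan=[
    [[0,0,0,0,-1],[0,0,0,0,-1],[0,0,0,0,-1],[0,0,0,0,-1],[0,0,0,0,-1]],
  ],
)

```text
t: 28.0
tcp_pos: [0.5188, 0.3864, 0.2292]
tcp_rot: [[-0.887, 0.462, -0.001], [0.462, 0.887, 0.003], [0.002, 0.002, -1.0]]
contact_force: [-0.3, 1.5, -1.1]
opening: 0.516
finger_force: 41.7
```

Call:
step_arm(
  plan=[
    [[0,0,0,0,-1],[0,0,0,0,-1],[0,0,0,0,-1],[0,0,0,0,-1],[0,0,0,0,-1]],
  ],
)

```text
t: 28.5
tcp_pos: [0.5188, 0.3864, 0.2292]
tcp_rot: [[-0.999, 0.043, -0.001], [0.043, 0.999, 0.003], [0.001, 0.003, -1.0]]
contact_force: [0.3, -0.3, -1.9]
opening: 0.521
finger_force: 41.7
```

Call:
step_arm(
  plan=[
    [[0,0,0,0,-1],[0,0,0,0,-1],[0,0,0,0,-0.46],[0,-0.04,-0.6,0,0],[0,-0.04,-0.95,0,0]],
  ],
)

```text
t: 29.0
tcp_pos: [0.532, 0.3266, 0.2286]
tcp_rot: [[-0.986, -0.169, -0.001], [-0.169, 0.986, 0.003], [0.0, 0.003, -1.0]]
contact_force: [1.3, -0.8, -1.8]
opening: 0.518
finger_force: 41.7
```

Call:
step_arm(
  plan=[
    [[0,-0.04,-0.95,0,0],[0,-0.04,-0.95,0,0],[0,-0.04,-0.95,0,0],[0,-0.04,-0.95,0,0],[0,-0.04,-0.95,0,0]],
  ],
)

```text
t: 29.5
tcp_pos: [0.572, 0.1384, 0.2286]
tcp_rot: [[-0.986, -0.167, -0.0], [-0.167, 0.986, 0.003], [-0.0, 0.003, -1.0]]
contact_force: [0.7, 0.7, -0.5]
opening: 0.515
finger_force: 41.7
```

Call:
step_arm(
  plan=[
    [[0,-0.04,-0.95,0,0],[0,-0.04,-0.9,0,0],[0,-0.04,-0.6,0,0],[0,0,0,0,0],[0,0,0,0,0]],
  ],
)

```text
t: 30.0
tcp_pos: [0.5931, 0.0438, 0.2279]
tcp_rot: [[-0.986, -0.166, -0.001], [-0.166, 0.986, 0.003], [0.0, 0.003, -1.0]]
contact_force: [0.5, 1.0, -2.6]
opening: 0.513
finger_force: 41.9
```

Run:
```python
from h import *
from rig import eyes
go(606.5,-21.3,95,189.6-360)
d=eyes.snapshot("side");P=cloud(d)*1000
s,R,_=st();u,v=proj(d,s["tcp_pos"]).astype(int);cv2.imwrite("pics/g4.png",cv2.resize(d["img"][v-70:v+80,u-80:u+80],(640,600)))
```

```text
t 30.0 tcp [593.1  43.8 227.9] psi -170.5 j [ 0.07  0.42  0.24  1.39  0.   -0.09] F [ 0.5  1.  -2.6] op 0.513
units [-0.06 -1.67  3.32] turn -0.01
t 30.05 tcp [593.   44.4 227.8] psi -170.4 j [ 0.07  0.42  0.24  1.39  0.   -0.09] F [ 0.1  0.6 -1.8] op 0.52
```

View pics/g4.png

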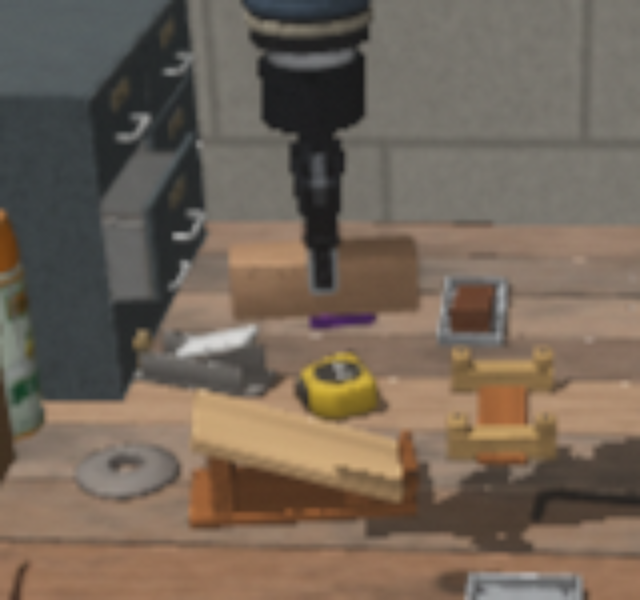

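The block is held at (320,275) in the crop, level, with the ramp below at (300,450). The wedge sits flat in its tray at (472,305).

Call:
step_arm(
  plan=[
    [[0,-0.03,-0.9,0,0],[0,-0.03,-0.77,0.2,0],[0,0,0,1,0],[0,0,0,1,0],[0,0,0,1,0]],
  ],
)

```text
t: 30.55
tcp_pos: [0.6064, -0.0201, 0.0981]
tcp_rot: [[-0.986, -0.168, -0.0], [-0.168, 0.986, 0.003], [-0.0, 0.003, -1.0]]
contact_force: [1.2, -0.5, -2.7]
opening: 0.515
finger_force: 41.9
```

Call:
step_arm(
  plan=[
    [[0,0,0,0.1,0],[0,0,0,0,0],[0,0,0,0.1,0],[0,0,0,0,0]],
  ],
  grip_force=20,
)

```text
t: 30.95
tcp_pos: [0.6074, -0.0209, 0.0925]
tcp_rot: [[-0.986, -0.167, 0.001], [-0.167, 0.986, 0.003], [-0.002, 0.002, -1.0]]
contact_force: [-1.2, 0.3, -1.1]
opening: 0.515
finger_force: 41.8
```

Call:
step_arm(
  plan=[
    [[0,0,0,0.1,0],[0,0,0,0.1,0]],
  ],
)

```text
t: 31.15
tcp_pos: [0.6057, -0.0212, 0.084]
tcp_rot: [[-0.986, -0.167, -0.002], [-0.167, 0.986, 0.002], [0.001, 0.003, -1.0]]
contact_force: [-16.5, -2.1, 11.9]
opening: 0.52
finger_force: 44.5
```

Run:
```python
from h import *
go(606.5,-21.3,66,-170.4)
```

```text
t 31.15 tcp [605.7 -21.2  84. ] psi -170.4 j [-0.04  0.49 -0.01  1.07  0.   -0.2 ] F [-16.5  -2.1  11.9] op 0.52
units [-0.02 -0.01  0.45] turn -0.0
```

Call:
step_arm(
  plan=[
    [[0,0,0,0.1,0],[0,0,0,0,0]],
  ],
  grip_force=20,
)

```text
t: 31.35
tcp_pos: [0.6052, -0.0213, 0.0792]
tcp_rot: [[-0.986, -0.166, -0.003], [-0.166, 0.986, 0.002], [0.002, 0.003, -1.0]]
contact_force: [-7.8, -1.1, 5.1]
opening: 0.519
finger_force: 44.7
```

Call:
step_arm(
  plan=[
    [[0,0,0,0.1,0],[0,0,0,0,0]],
  ],
)

```text
t: 31.55
tcp_pos: [0.6056, -0.0213, 0.0754]
tcp_rot: [[-0.986, -0.166, -0.002], [-0.166, 0.986, 0.002], [0.002, 0.003, -1.0]]
contact_force: [-8.1, -1.7, 5.4]
opening: 0.523
finger_force: 45.5
```

Run:
```python
from h import *
from rig import eyes
go(606.5,-21.3,66,-170.4)
d=eyes.snapshot("side");P=cloud(d)*1000
u,v=proj(d,[.6,-.02,.07]).astype(int);cv2.imwrite("pics/g5.png",cv2.resize(d["img"][v-45:v+45,u-60:u+60],(640,480),interpolation=cv2.INTER_CUBIC))
```

```text
t 31.55 tcp [605.6 -21.3  75.4] psi -170.4 j [-0.04  0.5  -0.02  1.05  0.   -0.2 ] F [-8.1 -1.7  5.4] op 0.523
units [-0.02 -0.    0.24] turn -0.0
```

View pics/g5.png

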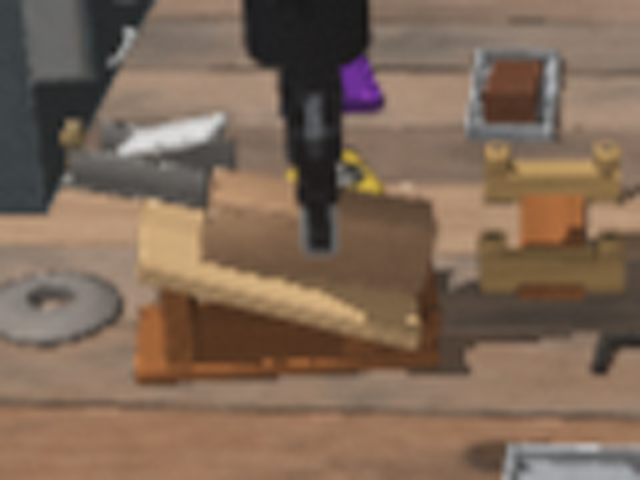

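The block is pivoting as intended. Its uphill end, at (205,250), is on the board, and its downhill end at (430,260) is still lifted near the ledge.

Call:
step_arm(
  plan=[
    [[0,0,0,0.07,0],[0,0,0,0,0]],
  ],
)

```text
t: 31.8
tcp_pos: [0.6058, -0.0213, 0.0728]
tcp_rot: [[-0.986, -0.166, -0.002], [-0.166, 0.986, 0.002], [0.001, 0.002, -1.0]]
contact_force: [-8.9, -0.7, 6.0]
opening: 0.519
finger_force: 46.0
```

Call:
step_arm(
  plan=[
    [[0,0,0,0.06,0],[0,0,0,0,0]],
  ],
)

```text
t: 32.0
tcp_pos: [0.6059, -0.0213, 0.0704]
tcp_rot: [[-0.986, -0.166, -0.002], [-0.166, 0.986, 0.002], [0.001, 0.002, -1.0]]
contact_force: [-8.3, -1.0, 5.3]
opening: 0.518
finger_force: 46.4
```

Call:
step_arm(
  plan=[
    [[0,0,0,0.05,0],[0,0,0,0,0]],
  ],
)

```text
t: 32.2
tcp_pos: [0.6059, -0.0213, 0.0684]
tcp_rot: [[-0.986, -0.166, -0.001], [-0.166, 0.986, 0.002], [0.001, 0.002, -1.0]]
contact_force: [-8.9, -0.4, 5.7]
opening: 0.519
finger_force: 46.8
```

Call:
step_arm(
  plan=[
    [[0,0,0,0.05,0],[0,0,0,0,0]],
  ],
)

```text
t: 32.4
tcp_pos: [0.6061, -0.0212, 0.0672]
tcp_rot: [[-0.986, -0.166, -0.001], [-0.166, 0.986, 0.002], [0.0, 0.002, -1.0]]
contact_force: [-12.2, -0.2, 13.4]
opening: 0.518
finger_force: 48.3
```

Call:
step_arm(
  plan=[
    [[0,0,0,0.04,0],[0,0,0,0,0]],
  ],
)

```text
t: 32.6
tcp_pos: [0.6061, -0.0212, 0.0671]
tcp_rot: [[-0.986, -0.166, 0.0], [-0.166, 0.986, 0.002], [-0.0, 0.002, -1.0]]
contact_force: [-22.7, 0.6, 36.9]
opening: 0.519
finger_force: 51.0
```

```bash
cat >> h.py <<'E'
def blk(n="side"):
    "square block tilt and gap from side view cloud: near wall is planar at const y"
    from rig import eyes
    d=eyes.snapshot(n);np.savez(n+"b.npz",**d);P=cloud(d)*1000
    e=np.array([.986,.167]);S=np.array([611.4,-20.5])
    a=(P[...,:2]-S)@e;b=(P[...,:2]-S)@[-e[1],e[0]];hh=P[...,2]-49
    X=a*np.cos(np.radians(20))+hh*np.sin(np.radians(20));Z=-a*np.sin(np.radians(20))+hh*np.cos(np.radians(20))
    return d,X,b,Z
E
python3 - <<'E'
from h import *
st();d,X,Y,Z=blk()
m=(abs(X)<120)&(abs(Y)<42)&(Z>-12)&(Z<70)&(cv2.cvtColor(d["img"],cv2.COLOR_BGR2HSV)[...,1]>40)
for x in range(-95,110,10):
    k=m&(abs(X-x)<5)
    if k.sum()>3: print(x,k.sum(),"Zmax",np.percentile(Z[k],96).round(1),"wall Z>4 minZ",np.round(Z[k&(abs(Y-22)<5)].min(),1) if (k&(abs(Y-22)<5)).any() else None, "Y at top",np.round(np.median(Y[k&(Z>25)]),1) if (k&(Z>25)).any() else None)
E
```

```text
t 32.6 tcp [606.1 -21.2  67.1] psi -170.4 j [-0.04  0.51 -0.04  1.03  0.   -0.2 ] F [-22.7   0.6  36.9] op 0.519
-85 4 Zmax -8.2 wall Z>4 minZ -9.2 Y at top None
-75 25 Zmax 16.4 wall Z>4 minZ 9.5 Y at top None
-65 45 Zmax 47.5 wall Z>4 minZ -0.1 Y at top 18.6
-55 61 Zmax 48.2 wall Z>4 minZ -0.0 Y at top 17.5
-45 67 Zmax 48.1 wall Z>4 minZ 0.4 Y at top 18.3
-35 61 Zmax 48.4 wall Z>4 minZ 1.2 Y at top 18.6
-25 68 Zmax 47.9 wall Z>4 minZ 1.4 Y at top 17.1
-15 60 Zmax 47.8 wall Z>4 minZ 0.8 Y at top 17.0
-5 51 Zmax 48.7 wall Z>4 minZ 1.2 Y at top 15.4
5 24 Zmax 14.6 wall Z>4 minZ 1.5 Y at top None
15 34 Zmax 31.3 wall Z>4 minZ 0.4 Y at top 24.6
25 52 Zmax 47.4 wall Z>4 minZ 1.0 Y at top 20.7
35 68 Zmax 48.3 wall Z>4 minZ 1.0 Y at top 16.3
45 65 Zmax 48.3 wall Z>4 minZ 1.2 Y at top 19.6
55 70 Zmax 48.7 wall Z>4 minZ 1.7 Y at top 18.5
65 69 Zmax 48.5 wall Z>4 minZ 1.6 Y at top 16.9
75 70 Zmax 47.2 wall Z>4 minZ 0.3 Y at top 11.3
85 40 Zmax 4.7 wall Z>4 minZ -0.2 Y at top None
95 39 Zmax 4.4 wall Z>4 minZ 1.4 Y at top None
105 40 Zmax 4.5 wall Z>4 minZ 0.5 Y at top None
```

Call:
step_arm(
  plan=[
    [[0,0,0,-0.04,0],[0,0.047,0,0.017,0],[0,0.047,0,0.017,0],[0,0,0,0,0]],
  ],
)

```text
t: 33.05
tcp_pos: [0.6047, -0.0217, 0.0666]
tcp_rot: [[-0.986, -0.167, 0.004], [-0.167, 0.986, 0.003], [-0.004, 0.002, -1.0]]
contact_force: [0.3, 0.5, 14.2]
opening: 0.517
finger_force: 48.0
```

Call:
step_arm(
  plan=[
    [[0,0.047,0,0.017,0],[0,0,0,0,0]],
  ],
)

```text
t: 33.25
tcp_pos: [0.603, -0.022, 0.066]
tcp_rot: [[-0.986, -0.167, 0.004], [-0.167, 0.986, 0.003], [-0.005, 0.002, -1.0]]
contact_force: [0.9, 1.1, 13.9]
opening: 0.517
finger_force: 48.1
```

Call:
step_arm(
  plan=[
    [[0,0.047,0,0.017,0],[0,0,0,0,0]],
  ],
)

```text
t: 33.45
tcp_pos: [0.6024, -0.0222, 0.0658]
tcp_rot: [[-0.986, -0.167, 0.007], [-0.167, 0.986, 0.003], [-0.007, 0.002, -1.0]]
contact_force: [8.9, 2.0, 12.6]
opening: 0.52
finger_force: 47.9
```

Call:
step_arm(
  plan=[
    [[0,0.05,0,0.018,0],[0,0,0,0,0]],
  ],
)

```text
t: 33.65
tcp_pos: [0.6022, -0.0223, 0.0659]
tcp_rot: [[-0.986, -0.167, 0.01], [-0.167, 0.986, 0.003], [-0.011, 0.002, -1.0]]
contact_force: [16.7, 3.3, 13.5]
opening: 0.521
finger_force: 48.0
```

Run:
```python
from h import *
st();d,X,Y,Z=blk()
S=cv2.cvtColor(d["img"],cv2.COLOR_BGR2HSV)[...,1]
m=(abs(X)<120)&(abs(Y)<42)&(Z>20)&(Z<42)&(S>40)
print("block X ext",np.percentile(X[m],[0,1,2,98,99,100]).round(1))
```

```text
t 33.65 tcp [602.2 -22.3  65.9] psi -170.4 j [-0.04  0.49 -0.06  1.01  0.   -0.21] F [16.7  3.3 13.5] op 0.521
block X ext [-69.  -66.6 -64.7  71.   71.1  71.5]
```

Call:
step_arm(
  plan=[
    [[0,-0.06,0,-0.02,0],[0.6,0,0,0,0],[0.7,0,0,0,0],[0.9,0,0,0,0],[1,0,0,0,0]],
  ],
)

```text
t: 34.2
tcp_pos: [0.5992, -0.0222, 0.063]
tcp_rot: [[-0.986, -0.167, -0.001], [-0.167, 0.986, 0.003], [0.001, 0.003, -1.0]]
contact_force: [-0.6, 0.3, -0.9]
opening: 0.991
finger_force: 0.0
```

Call:
step_arm(
  plan=[
    [[1,0,0,-0.5,0],[1,0,0,-1,0],[1,0,0,-1,0],[1,0,0,-1,0],[1,0,0.7,-0.5,0]],
  ],
)

```text
t: 34.7
tcp_pos: [0.5959, 0.0031, 0.2265]
tcp_rot: [[-0.986, -0.164, 0.003], [-0.164, 0.986, 0.002], [-0.003, 0.001, -1.0]]
contact_force: [1.1, 1.9, -0.7]
opening: 0.999
finger_force: 0.0
```

Call:
step_arm(
  plan=[
    [[1,0,1,0,0],[1,0,1,0,0],[1,0,1,0,0],[1,0,1,0,0]],
  ],
)

```text
t: 35.1
tcp_pos: [0.5677, 0.1642, 0.2236]
tcp_rot: [[-0.986, -0.167, -0.001], [-0.167, 0.986, 0.003], [0.001, 0.003, -1.0]]
contact_force: [0.5, 0.4, 0.9]
opening: 1.003
finger_force: 0.0
```

Run:
```python
from h import *
from rig import eyes
st();
for n in("side","top"):
    d,X,Y,Z=blk(n);S=cv2.cvtColor(d["img"],cv2.COLOR_BGR2HSV)[...,1]
    m=(abs(X)<120)&(abs(Y)<42)&(Z>20)&(Z<42 if n=="side" else Z<60)&(S>40)
    print(n,"X",np.percentile(X[m],[1,99]).round(1),"Y",np.percentile(Y[m],[1,99]).round(1),"Zmed",np.median(Z[m]).round(1))
P=cloud(d)*1000;z=P[...,2];w=win(d,95,175,180,235)
rect(d,w&(z>46)&(z<62),.054,"sand");rect(d,w&(z>13)&(z<27)&win(d,150,195,180,232),.020,"strip")
rect(d,w&(z>13)&(z<27)&win(d,95,195,125,232),.020,"strip left")
```

```text
t 35.1 tcp [567.7 164.2 223.6] psi -170.4 j [0.28 0.41 0.21 1.38 0.   0.11] F [0.5 0.4 0.9] op 1.003
side X [-65.2  71.4] Y [-10.   26.1] Zmed 31.4
top X [-68.9  69. ] Y [-21.7  22.3] Zmed 44.9
sand none
strip none
strip left none
```

Run:
```python
from h import *
from rig import eyes
d=eyes.snapshot("top");np.savez("top5.npz",**d);cv2.imwrite("pics/t5.png",cv2.resize(d["img"][150:260,80:240],(640,440)))
P=cloud(d)*1000;z=P[...,2];w=win(d,85,165,185,245);print(P[207,130],type(z),z[w].min(),np.percentile(z[w],[5,50,95]))
rect(d,w&(z>46)&(z<62),.054,"sand");rect(d,w&(z>13)&(z<27),.020,"strip")
```

```text
[470.53951991 132.13612833 735.87552438] <class 'numpy.ndarray'> -20.18811267425418 [656.98508718 732.18472935 738.5528449 ]
sand none
strip ctr 450.2 525.7 size 9.9 3.4 yaw 2.4 | mean [451.1 526.1] pca -10.9 n 5
```

View pics/t5.png

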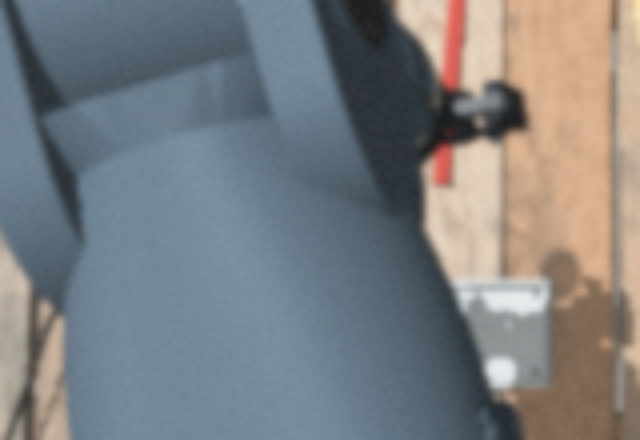

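The arm hides the pile from the top camera, so I measure it from the side camera.

Run:
```python
from h import *
from rig import eyes
d=eyes.snapshot("side");np.savez("side5.npz",**d);P=cloud(d)*1000;x,y,z=P[...,0],P[...,1],P[...,2]
A=(x>420)&(x<620)&(y>280)&(y<520)
rect(d,A&(z>48)&(z<60),.054,"sand");rect(d,A&(z>14)&(z<26),.020,"strip")
m=A&(z>14)&(z<26);
for a,b in((280,350),(430,520)):
    k=m&(y>a)&(y<b);print("strip seg",a,k.sum(),*np.percentile(P[k],[1,99],axis=0).round(1))
```

```text
sand ctr 516.5 396.4 size 114.7 71.0 yaw -3.2 | mean [516.2 396. ] pca -3.5 n 830
strip ctr 523.1 456.1 size 95.3 82.6 yaw -1.6 | mean [522.7 454.2] pca 82.9 n 482
strip seg 280 168 [477.7 280.5  18.1] [524.7 322.4  24. ]
strip seg 430 389 [499.1 430.8  14.9] [547.8 491.6  24.8]
```

Call:
step_arm(
  plan=[
    [[1,0,0,0,1],[1,0,0,0,1],[1,0,0,0,0.52],[1,0.27,0.93,0,0],[1,0.27,0.93,0,0]],
  ],
)

```text
t: 35.8
tcp_pos: [0.551, 0.2369, 0.2239]
tcp_rot: [[-0.998, 0.056, -0.001], [0.056, 0.998, 0.002], [0.001, 0.002, -1.0]]
contact_force: [0.3, 1.2, 0.9]
opening: 1.0
finger_force: 0.0
```

Call:
step_arm(
  plan=[
    [[1,0.27,0.93,0,0],[1,0.27,0.93,0,0],[1,0.27,0.93,0,0],[1,0.27,0.9,0,0],[1,0,0,0,0]],
  ],
)

```text
t: 36.3
tcp_pos: [0.5144, 0.3904, 0.2235]
tcp_rot: [[-0.999, 0.05, -0.002], [0.05, 0.999, 0.003], [0.002, 0.003, -1.0]]
contact_force: [0.8, -0.6, 0.0]
opening: 1.002
finger_force: 0.0
```

Run:
```python
from h import *
go(515,391,34,177)
```

```text
t 36.3 tcp [514.4 390.4 223.5] psi 177.1 j [0.65 0.53 0.41 1.45 0.   0.7 ] F [ 0.8 -0.6  0. ] op 1.002
units [-0.02  0.    4.74] turn 0.02
```

Call:
step_arm(
  plan=[
    [[1,0,0,1,0],[1,0,0,1,0],[1,0,0,1,0],[1,0,0,1,0],[1,0,0,0.4,0]],
  ],
  grip_force=40,
)

```text
t: 36.8
tcp_pos: [0.5141, 0.3852, 0.0442]
tcp_rot: [[-0.999, 0.054, -0.005], [0.054, 0.999, -0.001], [0.005, -0.001, -1.0]]
contact_force: [-0.4, 0.1, 0.1]
opening: 0.998
finger_force: 0.0
```

Call:
step_arm(
  plan=[
    [[1,0,0,0.34,0],[1,0,0,0,0],[0,0,0,0,0],[0,0,0,0,0],[0,0,0,0,0]],
  ],
)

```text
t: 37.3
tcp_pos: [0.516, 0.3887, 0.0364]
tcp_rot: [[-0.999, 0.053, 0.001], [0.053, 0.999, 0.004], [-0.001, 0.004, -1.0]]
contact_force: [-0.5, -1.4, 7.0]
opening: 0.717
finger_force: 44.3
```

Call:
step_arm(
  plan=[
    [[0,0,0,0,0],[0,0,0,0,0],[0,0,0,-0.3,0]],
  ],
)

```text
t: 37.6
tcp_pos: [0.5147, 0.388, 0.0468]
tcp_rot: [[-0.999, 0.052, -0.002], [0.052, 0.999, 0.002], [0.002, 0.002, -1.0]]
contact_force: [0.2, -0.0, -0.7]
opening: 0.71
finger_force: 43.8
```

Run:
```python
from h import *
st()
```

```text
t 37.6 tcp [514.7 388.   46.8] psi 177.0 j [0.64 0.6  0.06 1.04 0.   0.7 ] F [ 0.2 -0.  -0.7] op 0.71
```

Call:
step_arm(
  plan=[
    [[0,0,0,-0.8,0],[0,0,0,-1,0],[0,0,0,-0.7,1],[0,0,0,0,1],[0,0,0,0,1]],
  ],
)

```text
t: 38.1
tcp_pos: [0.5157, 0.3886, 0.1493]
tcp_rot: [[-0.95, 0.312, 0.002], [0.312, 0.95, 0.005], [-0.0, 0.005, -1.0]]
contact_force: [-0.1, 0.5, -2.1]
opening: 0.713
finger_force: 43.9
```

Call:
step_arm(
  plan=[
    [[0,0,0,0,1],[0,0,0,0,1],[0,0,0,0,1],[0,0,0,0,1],[0,0,0,0,1]],
  ],
)

```text
t: 38.6
tcp_pos: [0.5152, 0.3882, 0.148]
tcp_rot: [[-0.729, 0.685, -0.0], [0.685, 0.729, 0.003], [0.002, 0.002, -1.0]]
contact_force: [-0.1, 0.2, -0.7]
opening: 0.717
finger_force: 43.9
```

Call:
step_arm(
  plan=[
    [[0,0,0,0,1],[0,0,0,0,1],[0,0,0,0,1],[0,0,0,0,1],[0,0,0,0,1]],
  ],
)

```text
t: 39.1
tcp_pos: [0.5152, 0.3882, 0.1481]
tcp_rot: [[-0.371, 0.929, -0.0], [0.929, 0.371, 0.003], [0.003, 0.001, -1.0]]
contact_force: [0.2, -0.9, -1.5]
opening: 0.711
finger_force: 43.9
```

Call:
step_arm(
  plan=[
    [[0,0,0,0,1],[0,0,0,0,1],[0,0,0,0,1],[0,0,0,0,1],[0,0,0,0,0.3]],
  ],
)

```text
t: 39.6
tcp_pos: [0.5152, 0.3881, 0.1479]
tcp_rot: [[-0.006, 1.0, -0.0], [1.0, 0.006, 0.003], [0.003, -0.0, -1.0]]
contact_force: [-0.1, -0.5, 0.2]
opening: 0.714
finger_force: 43.9
```

Call:
step_arm(
  plan=[
    [[0,-0.85,-0.34,0,0],[0,-0.85,-0.34,0,0],[0,-0.85,-0.34,0,0],[0,-0.85,-0.34,0,0],[0,-0.85,-0.34,0,0]],
  ],
)

```text
t: 40.1
tcp_pos: [0.4479, 0.2163, 0.1471]
tcp_rot: [[-0.011, 1.0, -0.0], [1.0, 0.011, 0.003], [0.003, -0.0, -1.0]]
contact_force: [0.6, -0.7, -0.9]
opening: 0.713
finger_force: 44.0
```

Call:
step_arm(
  plan=[
    [[0,-0.85,-0.34,0,0],[0,0,0,0,0],[0,0,0,0,0]],
  ],
)

```text
t: 40.4
tcp_pos: [0.4355, 0.1831, 0.1472]
tcp_rot: [[-0.009, 1.0, 0.0], [1.0, 0.009, 0.003], [0.003, 0.0, -1.0]]
contact_force: [-0.3, 0.1, -1.5]
opening: 0.712
finger_force: 44.0
```

Run:
```python
from h import *
from rig import eyes
go(435.5,183,24,90.4)
d=eyes.snapshot("side");np.savez("side6.npz",**d);P=cloud(d)*1000;x,y,z=P[...,0],P[...,1],P[...,2]
hs=cv2.cvtColor(d["img"],cv2.COLOR_BGR2HSV).astype(int)
q=P[(abs(x-436)<80)&(abs(y-185)<100)&(z>100)&(z<185)&(hs[...,1]>90)&(hs[...,0]<25)];print("sand held",len(q),*np.percentile(q,[1,99],axis=0).round(1))
d0=dict(np.load("side0.npz"));P=cloud(d0)*1000;x,y,z=P[...,0],P[...,1],P[...,2];hs=cv2.cvtColor(d0["img"],cv2.COLOR_BGR2HSV).astype(int)
m=(abs(x-436)<70)&(abs(y-185)<90)&(hs[...,1]<45);rect(d0,m,.012,"wtray side");print(hs[242,285])
m=(abs(x-503)<60)&(abs(y+387)<90)&(hs[...,1]<45);rect(d0,m,.011,"ntray side")
```

```text
t 40.4 tcp [435.5 183.1 147.2] psi 90.5 j [ 0.4   0.19 -0.28  1.1   0.    1.96] F [-0.3  0.1 -1.5] op 0.712
units [-0.01 -0.    3.08] turn 0.02
sand held 676 [406.7 128.7 133.7] [470.2 242.7 169.3]
wtray side ctr 437.4 189.1 size 162.4 88.9 yaw 89.9 | mean [436.2 192.6] pca -88.4 n 985
[105   3 166]
ntray side ctr 504.3 -381.7 size 168.2 69.3 yaw -88.3 | mean [ 503.7 -379.9] pca -89.1 n 296
```

Call:
step_arm(
  plan=[
    [[0,0,0,0.8,0],[0,0,0,1,0],[0,0,0,0.8,0],[0,0,0,0.3,0],[0,0,0,0,0]],
  ],
)

```text
t: 40.95
tcp_pos: [0.4343, 0.184, 0.0286]
tcp_rot: [[-0.01, 1.0, -0.004], [1.0, 0.01, 0.002], [0.002, -0.004, -1.0]]
contact_force: [-0.2, 0.2, -0.4]
opening: 0.714
finger_force: 44.0
```

Call:
step_arm(
  plan=[
    [[0,0,0,0.08,0],[0,0,0,0,0]],
  ],
)

```text
t: 41.15
tcp_pos: [0.4358, 0.1842, 0.0276]
tcp_rot: [[-0.009, 1.0, 0.0], [1.0, 0.009, 0.003], [0.003, 0.0, -1.0]]
contact_force: [1.0, 0.4, -1.2]
opening: 0.713
finger_force: 44.1
```

Call:
step_arm(
  plan=[
    [[0,0,0,0.05,0],[0,0,0,0,0]],
  ],
)

```text
t: 41.35
tcp_pos: [0.4354, 0.1838, 0.0254]
tcp_rot: [[-0.009, 1.0, -0.0], [1.0, 0.009, 0.003], [0.003, -0.0, -1.0]]
contact_force: [0.1, -0.3, -0.6]
opening: 0.71
finger_force: 44.1
```

Call:
step_arm(
  plan=[
    [[0,0,0,0.05,0],[0,0,0,0,0]],
  ],
)

```text
t: 41.55
tcp_pos: [0.4351, 0.1836, 0.023]
tcp_rot: [[-0.009, 1.0, -0.001], [1.0, 0.009, 0.003], [0.003, -0.001, -1.0]]
contact_force: [-0.1, 1.4, -1.2]
opening: 0.716
finger_force: 44.1
```

Call:
step_arm(
  plan=[
    [[0,0,0,0.04,0],[0,0,0,0,0]],
  ],
)

```text
t: 41.75
tcp_pos: [0.4352, 0.1837, 0.0215]
tcp_rot: [[-0.009, 1.0, -0.001], [1.0, 0.009, 0.003], [0.003, -0.001, -1.0]]
contact_force: [0.4, -0.0, 1.7]
opening: 0.717
finger_force: 44.3
```

Call:
step_arm(
  plan=[
    [[0,0,0,0.03,0],[0,0,0,0,0]],
  ],
)

```text
t: 41.95
tcp_pos: [0.4352, 0.1837, 0.0212]
tcp_rot: [[-0.009, 1.0, -0.0], [1.0, 0.009, 0.003], [0.003, -0.0, -1.0]]
contact_force: [-9.4, -3.3, 27.4]
opening: 0.714
finger_force: 47.4
```

Call:
step_arm(
  plan=[
    [[0,0,0,-0.03,0],[0.85,0,0,0,0],[0.9,0,0,0,0],[1,0,0,0,0],[1,0,0,0,0]],
  ],
)

```text
t: 42.45
tcp_pos: [0.4351, 0.1836, 0.0213]
tcp_rot: [[-0.009, 1.0, -0.001], [1.0, 0.009, 0.003], [0.003, -0.001, -1.0]]
contact_force: [0.2, 0.2, -1.3]
opening: 0.999
finger_force: 0.0
```

Call:
step_arm(
  plan=[
    [[1,0,0,-0.5,0],[1,0,0,-1,0],[1,0,0,-1,0],[1,0,0,-1,0],[1,0,0,-0.5,0]],
  ],
)

```text
t: 42.95
tcp_pos: [0.4362, 0.1836, 0.1847]
tcp_rot: [[-0.009, 1.0, 0.002], [1.0, 0.009, 0.004], [0.004, 0.002, -1.0]]
contact_force: [-0.0, 1.0, -0.4]
opening: 1.002
finger_force: 0.0
```

Call:
step_arm(
  plan=[
    [[1,-1,0,0,0],[1,-1,0,0,0],[1,-1,0,0,0],[1,-1,0,0,0],[1,-1,0,0,0]],
  ],
)

```text
t: 43.45
tcp_pos: [0.4367, -0.0183, 0.1809]
tcp_rot: [[-0.009, 1.0, -0.001], [1.0, 0.009, 0.003], [0.003, -0.001, -1.0]]
contact_force: [0.7, 0.1, -0.4]
opening: 0.997
finger_force: 0.0
```

Run:
```python
from h import *
from rig import eyes
st()
for n in("top","side"):
    d=eyes.snapshot(n);np.savez(n+"7.npz",**d);P=cloud(d)*1000;x,y,z=P[...,0],P[...,1],P[...,2];hs=cv2.cvtColor(d["img"],cv2.COLOR_BGR2HSV).astype(int)
    m=(abs(x-436)<60)&(abs(y-185)<90)&(z>30)&(z<48);rect(d,m,.039,n+" sand");print(np.median(z[m]))
    m=(x>420)&(x<620)&(y>260)&(y<540)&(z>13)&(z<27);p=rect(d,m,.020,n+" strip")
    q=P[m]
    for a in range(280,520,30):
        k=q[abs(q[:,1]-a)<15]
        if len(k)>5: print(a,k[:,0].min().round(1),k[:,0].max().round(1))
```

```text
t 43.45 tcp [436.7 -18.3 180.9] psi 90.5 j [-0.04  0.1  -0.3   1.17  0.    1.52] F [ 0.7  0.1 -0.4] op 0.997
top sand ctr 434.3 194.0 size 88.2 61.3 yaw -89.6 | mean [433.7 194.1] pca -87.4 n 530
38.30776642604958
top strip ctr 510.4 380.2 size 220.3 44.9 yaw 82.1 | mean [510.3 379.7] pca 82.0 n 876
280 476.3 519.8
310 476.5 523.3
340 483.3 526.9
370 486.7 530.5
400 490.4 537.3
430 494.0 541.3
460 497.7 544.9
490 501.3 545.2
side sand ctr 437.2 190.8 size 127.4 62.1 yaw -87.9 | mean [436.3 191.4] pca -89.5 n 523
40.36932915243086
side strip ctr 512.2 383.6 size 228.1 47.4 yaw 82.0 | mean [513.5 392.2] pca 82.0 n 1113
280 475.6 521.7
310 479.2 526.9
340 483.0 531.1
370 486.5 535.4
400 491.6 538.5
430 496.2 543.6
460 499.3 547.2
490 503.6 550.4
```

Call:
step_arm(
  plan=[
    [[1,0,0,0,1],[1,0,0,0,0.7],[1,0.92,0.04,0,0],[1,0.92,0.04,0,0],[1,0.92,0.04,0,0]],
  ],
)

```text
t: 44.05
tcp_pos: [0.4572, 0.0935, 0.1812]
tcp_rot: [[0.14, 0.99, -0.001], [0.99, -0.14, 0.003], [0.003, -0.001, -1.0]]
contact_force: [0.7, -1.3, -0.0]
opening: 1.002
finger_force: 0.0
```

Call:
step_arm(
  plan=[
    [[1,0.92,0.04,0,0],[1,0.92,0.04,0,0],[1,0.92,0.04,0,0],[1,0.92,0.04,0,0],[1,0.92,0.04,0,0]],
  ],
)

```text
t: 44.55
tcp_pos: [0.4904, 0.2751, 0.1814]
tcp_rot: [[0.139, 0.99, -0.001], [0.99, -0.139, 0.003], [0.002, -0.002, -1.0]]
contact_force: [1.0, -0.4, -0.1]
opening: 1.002
finger_force: 0.0
```

Call:
step_arm(
  plan=[
    [[1,0.92,0.04,0,0],[1,0.92,0.04,0,0],[1,0.92,0.04,0,0],[1,0,0,0,0],[1,0,0,0,0]],
  ],
)

```text
t: 45.05
tcp_pos: [0.5102, 0.3825, 0.1811]
tcp_rot: [[0.138, 0.99, -0.002], [0.99, -0.138, 0.002], [0.002, -0.002, -1.0]]
contact_force: [0.4, 0.1, 1.0]
opening: 1.004
finger_force: 0.0
```

Run:
```python
from h import *
go(510.4,380.2,7,82)
```

```text
t 45.05 tcp [510.2 382.5 181.1] psi 82.1 j [0.64 0.52 0.28 1.33 0.   2.35] F [0.4 0.1 1. ] op 1.004
units [-0.06  0.02  4.35] turn 0.02
```

Call:
step_arm(
  plan=[
    [[1,-0.06,0.02,0.8,0],[1,0,0,1,0],[1,0,0,1,0],[1,0,0,0.8,0],[1,0,0,0.4,0]],
  ],
  grip_force=40,
)

```text
t: 45.55
tcp_pos: [0.5095, 0.3775, 0.0191]
tcp_rot: [[0.14, 0.99, -0.004], [0.99, -0.14, 0.0], [-0.0, -0.004, -1.0]]
contact_force: [0.5, -0.3, 0.5]
opening: 0.998
finger_force: 0.0
```

Call:
step_arm(
  plan=[
    [[1,0,0,0.2,0],[1,0,0,0.15,0],[1,0,0,0,0],[0,0,0,0,0],[0,0,0,0,0]],
  ],
)

```text
t: 46.05
tcp_pos: [0.5116, 0.3799, 0.0088]
tcp_rot: [[0.139, 0.99, 0.0], [0.99, -0.139, 0.003], [0.003, -0.0, -1.0]]
contact_force: [0.3, -0.8, -0.1]
opening: 0.691
finger_force: 0.0
```

Call:
step_arm(
  plan=[
    [[0,0,0,0,0],[0,0,0,0,0],[0,0,0,0,0],[0,0,0,0,0]],
  ],
)

```text
t: 46.45
tcp_pos: [0.5114, 0.3799, 0.0088]
tcp_rot: [[0.139, 0.99, -0.0], [0.99, -0.139, 0.003], [0.003, -0.001, -1.0]]
contact_force: [-2.4, -2.1, 7.6]
opening: 0.511
finger_force: 40.9
```

Call:
step_arm(
  plan=[
    [[0,0,0,-0.4,0],[0,0,0,0,0]],
  ],
)

```text
t: 46.65
tcp_pos: [0.512, 0.3803, 0.0257]
tcp_rot: [[0.139, 0.99, 0.001], [0.99, -0.139, 0.004], [0.004, 0.001, -1.0]]
contact_force: [-0.0, -0.0, -1.4]
opening: 0.514
finger_force: 41.8
```

Call:
step_arm(
  plan=[
    [[0,0,0,-0.8,0],[0,0,0,-1,0],[0,0,0,-1,-1],[0,0,0,-0.8,-1],[0,-0.5,-0.06,0,0]],
  ],
)

```text
t: 47.15
tcp_pos: [0.5113, 0.3617, 0.172]
tcp_rot: [[-0.04, 0.999, 0.005], [0.999, 0.04, 0.007], [0.007, 0.005, -1.0]]
contact_force: [1.3, 0.5, -2.0]
opening: 0.509
finger_force: 41.8
```

Call:
step_arm(
  plan=[
    [[0,-0.96,-0.12,0,0],[0,-0.96,-0.12,0,0],[0,-0.96,-0.12,0,0],[0,-0.96,-0.12,0,0],[0,-0.96,-0.12,0,0]],
  ],
)

```text
t: 47.65
tcp_pos: [0.4918, 0.165, 0.167]
tcp_rot: [[-0.035, 0.999, -0.001], [0.999, 0.035, 0.003], [0.003, -0.001, -1.0]]
contact_force: [0.8, -0.8, -1.1]
opening: 0.511
finger_force: 41.7
```

Call:
step_arm(
  plan=[
    [[0,-0.96,-0.12,0,0],[0,-0.96,-0.12,0,0],[0,-0.96,-0.12,0,0],[0,-0.96,-0.12,0,0],[0,-0.96,-0.12,0,0]],
  ],
)

```text
t: 48.15
tcp_pos: [0.4746, -0.0278, 0.1666]
tcp_rot: [[-0.035, 0.999, -0.001], [0.999, 0.035, 0.003], [0.003, -0.001, -1.0]]
contact_force: [-0.5, 0.4, -1.5]
opening: 0.51
finger_force: 41.7
```

Call:
step_arm(
  plan=[
    [[0,-0.96,-0.12,0,0],[0,-0.96,-0.12,0,0],[0,-0.5,-0.06,0,0],[0,0,0,0,0],[0,0,0,0,0]],
  ],
)

```text
t: 48.65
tcp_pos: [0.4662, -0.1237, 0.1663]
tcp_rot: [[-0.034, 0.999, -0.001], [0.999, 0.034, 0.003], [0.003, -0.001, -1.0]]
contact_force: [0.3, -0.4, -1.4]
opening: 0.511
finger_force: 41.7
```

Run:
```python
from h import *
from rig import eyes
go(464.5,-162,35,92)
s,R,_=st()
d=eyes.snapshot("side");np.savez("side8.npz",**d);P=cloud(d)*1000;x,y,z=P[...,0],P[...,1],P[...,2]
m=(abs(x-465)<90)&(abs(y+140)<190)&(abs(z-s["tcp_pos"][2]*1000)<16)&(cv2.cvtColor(d["img"],cv2.COLOR_BGR2HSV)[...,1]>60);q=P[m];print(m.sum(),*np.percentile(q,[1,99],axis=0).round(1))
k=q[:,2]>np.percentile(q[:,2],60);rect(d,m,s["tcp_pos"][2]+.011,"strip")
d=dict(np.load("side0.npz"));P=cloud(d)*1000;x,y,z=P[...,0],P[...,1],P[...,2]
m=(z>30)&(z<46)&(abs(x-465)<60)&(abs(y+162)<95);n,l,st_,c=cv2.connectedComponentsWithStats(m.astype(np.uint8))
for i in range(1,n):
    if st_[i,4]>6: print("cheek",st_[i,4],P[l==i].mean(0).round(1))
```

```text
t 48.65 tcp [ 466.2 -123.7  166.3] psi 91.9 j [-0.26  0.2  -0.22  1.16  0.    1.28] F [ 0.3 -0.4 -1.4] op 0.511
units [-0.97 -0.07  3.28] turn -0.01
t 48.65 tcp [ 466.2 -123.7  166.3] psi 91.9 j [-0.26  0.2  -0.22  1.16  0.    1.28] F [ 0.3 -0.4 -1.4] op 0.511
396 [ 443.4 -226.1  162.5] [489.8 -10.  182. ]
strip ctr 465.8 -107.0 size 246.3 46.2 yaw -88.2 | mean [466.4 -97.2] pca -88.3 n 396
cheek 19 [ 508.4 -219.1   37.5]
cheek 21 [ 430.1 -224.6   36.6]
cheek 26 [502.8 -92.8  36.8]
cheek 24 [424.  -93.4  37.8]
```

Call:
step_arm(
  plan=[
    [[0,-0.91,-0.05,0,-0.08],[0,0,0,0.8,0],[0,0,0,1,0],[0,0,0,0.8,0],[0,0,0,0,0]],
  ],
)

```text
t: 49.2
tcp_pos: [0.463, -0.1579, 0.0591]
tcp_rot: [[-0.043, 0.999, -0.007], [0.999, 0.043, 0.005], [0.005, -0.007, -1.0]]
contact_force: [0.3, 0.8, -0.4]
opening: 0.513
finger_force: 41.8
```

Call:
step_arm(
  plan=[
    [[0,0,0,0.3,0],[0,0,0,0.2,0],[0,0,0,0,0],[0,0,0,0,0]],
  ],
)

```text
t: 49.6
tcp_pos: [0.4659, -0.1597, 0.0432]
tcp_rot: [[-0.042, 0.999, -0.0], [0.999, 0.042, 0.002], [0.002, -0.0, -1.0]]
contact_force: [0.1, 0.1, -1.0]
opening: 0.514
finger_force: 41.8
```

Run:
```python
from h import *
from rig import eyes
go(465.5,-160,34,92.3)
d=eyes.snapshot("side");u,v=proj(d,[.465,-.16,.04]).astype(int);cv2.imwrite("pics/g9.png",cv2.resize(d["img"][v-40:v+40,u-55:u+55],(770,560),interpolation=cv2.INTER_CUBIC))
```

```text
t 49.6 tcp [ 465.9 -159.7   43.2] psi 92.4 j [-0.33  0.32 -0.39  0.86  0.    1.2 ] F [ 0.1  0.1 -1. ] op 0.514
units [-0.01 -0.01  0.23] turn 0.02
```

View pics/g9.png

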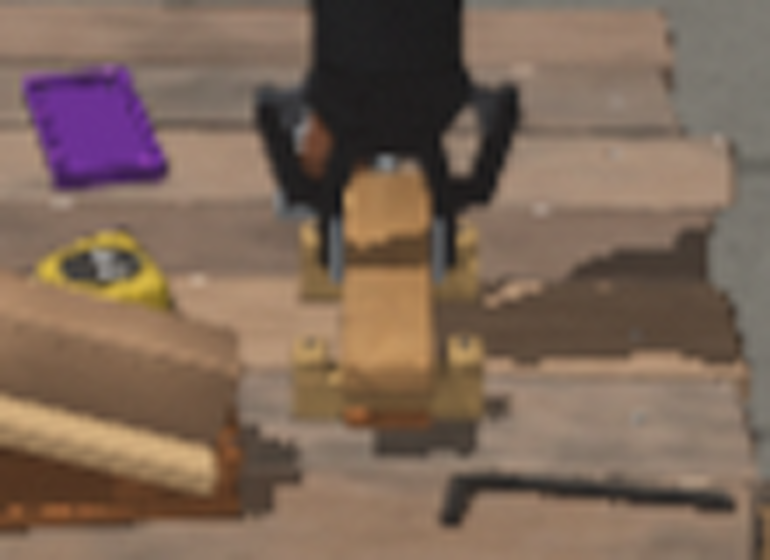

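The strip, at (390,290), is centred over both notches at (310,375) and (465,375). I lower it.

Call:
step_arm(
  plan=[
    [[0,0,0,0.12,0],[0,0,0,0,0]],
  ],
)

```text
t: 49.85
tcp_pos: [0.4654, -0.1596, 0.0375]
tcp_rot: [[-0.042, 0.999, -0.001], [0.999, 0.042, 0.003], [0.003, -0.001, -1.0]]
contact_force: [-0.9, -0.1, -1.0]
opening: 0.51
finger_force: 41.8
```

Call:
step_arm(
  plan=[
    [[0,0,0,0.06,0],[0,0,0,0,0]],
  ],
)

```text
t: 50.05
tcp_pos: [0.4653, -0.1596, 0.0351]
tcp_rot: [[-0.042, 0.999, -0.001], [0.999, 0.042, 0.003], [0.003, -0.001, -1.0]]
contact_force: [0.1, 0.7, -1.3]
opening: 0.511
finger_force: 41.8
```

Call:
step_arm(
  plan=[
    [[0,0,0,0.05,0],[0,0,0,0,0]],
  ],
)

```text
t: 50.25
tcp_pos: [0.4653, -0.1595, 0.0331]
tcp_rot: [[-0.042, 0.999, -0.001], [0.999, 0.042, 0.003], [0.003, -0.001, -1.0]]
contact_force: [0.1, 0.2, -1.6]
opening: 0.509
finger_force: 41.8
```

Call:
step_arm(
  plan=[
    [[0,0,0,0.04,0],[0,0,0,0,0]],
  ],
)

```text
t: 50.45
tcp_pos: [0.4655, -0.1596, 0.0327]
tcp_rot: [[-0.042, 0.999, -0.0], [0.999, 0.042, 0.002], [0.002, -0.0, -1.0]]
contact_force: [-7.7, 3.3, 23.0]
opening: 0.511
finger_force: 44.3
```

Call:
step_arm(
  plan=[
    [[0,0,0,-0.02,0],[0.6,0,0,0,0],[0.7,0,0,0,0],[0.8,0,0,0,0],[0.9,0,0,0,0]],
  ],
)

```text
t: 50.95
tcp_pos: [0.4654, -0.1596, 0.0324]
tcp_rot: [[-0.042, 0.999, -0.001], [0.999, 0.042, 0.003], [0.003, -0.001, -1.0]]
contact_force: [-0.3, 0.0, 0.7]
opening: 0.898
finger_force: 0.0
```

Call:
step_arm(
  plan=[
    [[0.9,0,0,-0.4,0],[1,0,0,-1,0],[1,0,0,-1,0],[1,0,0,-1,0],[1,0,0,-1,0]],
  ],
)

```text
t: 51.45
tcp_pos: [0.4653, -0.1599, 0.2102]
tcp_rot: [[-0.042, 0.999, -0.001], [0.999, 0.042, 0.003], [0.003, -0.001, -1.0]]
contact_force: [0.4, -1.1, -0.5]
opening: 1.001
finger_force: 0.0
```

Call:
step_arm(
  plan=[
    [[1,1,0,0,0],[1,1,0,0,0],[1,1,0,0,0],[1,1,0,0,0],[1,1,0,0,0]],
  ],
)

```text
t: 51.95
tcp_pos: [0.4569, 0.0413, 0.2091]
tcp_rot: [[-0.042, 0.999, -0.001], [0.999, 0.042, 0.003], [0.003, -0.001, -1.0]]
contact_force: [0.3, -0.1, -0.2]
opening: 1.002
finger_force: 0.0
```

Call:
step_arm(
  plan=[
    [[1,1,0,0,0],[1,1,0,0,0],[1,1,0,0,0],[1,1,0,0,0],[1,1,0,0,0]],
  ],
)

```text
t: 52.45
tcp_pos: [0.4485, 0.2413, 0.2095]
tcp_rot: [[-0.042, 0.999, -0.001], [0.999, 0.042, 0.003], [0.003, -0.001, -1.0]]
contact_force: [1.7, -1.0, 0.9]
opening: 1.001
finger_force: 0.0
```

Call:
step_arm(
  plan=[
    [[1,1,0,0,0],[1,1,0,0,0],[1,0,0,0,0],[1,0,0,0,0],[1,0,0,0,0]],
  ],
)

```text
t: 52.95
tcp_pos: [0.4456, 0.3188, 0.2097]
tcp_rot: [[-0.041, 0.999, -0.001], [0.999, 0.041, 0.002], [0.002, -0.001, -1.0]]
contact_force: [-0.3, -1.4, 0.1]
opening: 1.004
finger_force: 0.0
```

Run:
```python
from h import *
from rig import eyes
st()
d=eyes.snapshot("top");np.savez("top9.npz",**d);P=cloud(d)*1000;x,y,z=P[...,0],P[...,1],P[...,2];hs=cv2.cvtColor(d["img"],cv2.COLOR_BGR2HSV).astype(int)
rect(d,(abs(x-465)<35)&(abs(y+162)<130)&(z>36)&(z<54)&(hs[...,1]>60),.044,"strip");m=(abs(x-465)<15)&(abs(y+162)<100);print(np.median(z[m]))
rect(d,(abs(x-503)<60)&(abs(y+387)<85)&(hs[...,1]>80)&(hs[...,0]<20)&(hs[...,2]<170),.02,"wedge")
X=blk("side");d2,X,Y,Z=X;S=cv2.cvtColor(d2["img"],cv2.COLOR_BGR2HSV)[...,1];m=(abs(X)<120)&(abs(Y)<42)&(Z>20)&(Z<42)&(S>40);print("sq X",np.percentile(X[m],[1,99]).round(1))
for nm,lo,hi,sm in(("tape",22,34,120),("pencil",0,8,150)):
    for f in("top0.npz","top9.npz"):
        e=dict(np.load(f));h=cv2.cvtColor(e["img"],cv2.COLOR_BGR2HSV).astype(int);b=win(e,290,160,330,195) if nm=="tape" else win(e,180,140,205,200)
        v,u=np.nonzero(b&(h[...,1]>sm)&(h[...,0]>=lo)&(h[...,0]<=hi));print(nm,f,u.mean().round(1),v.mean().round(1),len(u))
cv2.imwrite("pics/end.png",np.vstack([cv2.resize(d["img"][130:260,160:420],(780,390))]))
```

```text
t 52.95 tcp [445.6 318.8 209.7] psi 92.4 j [0.62 0.32 0.05 1.3  0.   2.15] F [-0.3 -1.4  0.1] op 1.004
strip ctr 464.7 -157.9 size 219.4 44.7 yaw -87.6 | mean [ 464.8 -158.4] pca -87.7 n 960
43.1700869556779
wedge ctr 503.7 -384.6 size 110.9 32.7 yaw 89.5 | mean [ 503.7 -384.3] pca 89.6 n 380
sq X [-64.4  71.7]
tape top0.npz 308.0 176.8 236
tape top9.npz 307.9 176.9 234
pencil top0.npz 192.1 171.9 77
pencil top9.npz 192.1 172.0 76
```

View pics/end.png

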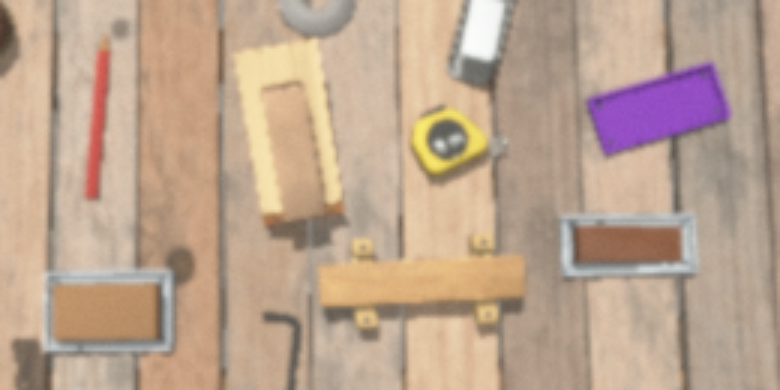

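All four pieces sit in place: sanding block at (107,312), square block at (292,150), strip at (422,282) and wedge at (628,245). The tape measure and pencil have not moved.

```bash
python3 -c "
from rig import finish_job
print(finish_job())"
```

```text
the job is handed in; nothing more can be done
None
```

The job is handed in at about 53 s; the last pictures show all four pieces in place, with the tape measure and pencil unmoved, but the hand-in gave no verdict.

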